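Fetch a bracelet roll out of a touch-latch showcase

TASK

A customer at the stall wants to see the black bracelet roll: push the glass showcase's door in near its free edge so the catch pops it ajar, let it come, and swing it wide open (at least 80 degrees). Lift the roll's brass-knob end over the front rail, draw the roll more than half out, lower it to rest there in the doorway and let go; then take it again round its bare middle, keep it about level, and set it down gently on the tan presentation pad, centred and lengthwise. Leave the door wide open and every other thing where it stands.

Things in the scene. Friction and masses are not known exactly. Their poses are not given: they have to be found in the camera images.
- case: Counter showcase: aluminium frame, glass sides and roof, 280 deep (x) x 260 wide (y) x 112 mm high. Origin under its centre on the table, x from front (robot's side) to back; the front, closed by the door, is at x = -140 mm. Floor inside 12 mm above the table. Roof front bar flush with the front, underside 100 mm up. White 8 mm latch plunger in the front post: y = -117 mm, 35 mm up, 44 mm stroke.
- case_front (a point): Middle of the outer top edge of the showcase's front retaining rail, which runs along the whole front: 14 mm thick (towards the back), top 22 mm above the table, 10 mm above the floor inside. Axes as the showcase.
- door (a joint): Door angle (rad), upright hinge at the case's +y front corner, opens to the robot: 0 shut, 1.57 square to the front, stop 1.75. Push in 4 to 5 mm at the free edge (6 to 10 N; stop at 5.5 mm): the catch lets go, and as the push is withdrawn a plunger brings the door to 0.18 in 0.5 s (edge 45 mm off the case). Then it swings easily and stays where left; pushed shut it springs ajar again.
- door_hinge (a point): Point on the hinge axis 110 mm above the table, in the plane of the door's inner face (6 mm before the case front when shut). Its axes turn with the door: the door (glass in an aluminium frame, 260 wide, 14 thick, 2 to 110 mm above the table) reaches 260 mm along its -y, outer face 14 mm to its -x. Shut, its axes are the showcase's.
- door_edge (a point): Top outer corner of the door's free edge, 110 mm above the table, on the outer face (towards the robot when shut).
- roll: Bracelet roll, loose, 0.36 to 0.56 kg: black padded bar 48 mm across with bracelets, between wooden cheeks 10 thick x 52 wide x 58 mm high, on a base board; 190 mm long along its x. Origin in the centre of its underside, below its centre of mass; z up. Lies in the showcase along the case's x, its -x (knob) end 8 to 15 mm behind the front rail. Bar axis 30 mm above the underside; middle 50 mm bare.
- roll_knob (a point): Middle of the round brass knob on the roll's -x end: 18 mm across, 22 mm long along the roll's x, 30 mm above the roll's underside, 106 mm from its middle, standing over the front rail. The wide cheek begins 11 mm from this point towards +x.
- roll_mid (a point): Centre of the bare middle of the bar (48 mm across), 30 mm above the roll's underside.
- pad: Tan leather presentation pad with cream stitching, 250 (x) x 130 (y) x 8 mm thick, fixed on the table. Origin under its centre on the table; its top is 8 mm up.
- cushion: Bystander: cream cushion with a steel bangle, 70 x 70 x 33 mm, in the showcase on the hinge side. Origin in the centre of its underside.
- tbar: Bystander: T-shaped bracelet stand, foot 90 mm across, bar 140 mm wide, 141 mm high. Origin under its foot.
- ring_box: Bystander: black ring box 55 x 55 x 47 mm. Origin under its centre.
- brush: Bystander: cleaning brush 170 mm long, lying flat. Origin under it.
- mug: Bystander: red mug 80 mm across, 95 mm high. Origin under its centre.
- cleaner: Bystander: blue bottle 60 mm across, 170 mm high. Origin under its centre.
- bangle: Bystander: copper bangle 72 mm across, 10 mm high, lying flat. Origin under its centre.

How it is judged:
By the outcome, as a careful person would: the job done as asked, in the order asked, and still so for the second after the job is handed in, with the robot touching nothing.
It also fails if it takes over 70 s, if anything falls off the work surface, if the arm or the gripper's body presses on something with over 40 N, if the wrist force passes 120 N, or if a joint passes its speed limit or range.

ROBOT

A 6-joint arm with a two-finger parallel gripper is mounted at the origin on the work surface. World frame = base frame: x ahead of the robot, y to its left, z up, the work surface at z = 0. Lengths are in m, angles in rad, forces in N, time in s.
With the tool pointing down it reaches from about 0.3 to 0.775 m from the base axis. Payload 14.6 kg.
Tool frame: the origin (TCP) lies at the very end of the fingers, on their centre line; the grasp point (between the pads) lies 19 mm behind it; x points along the fingers, y is the direction in which the jaws open and shut, and the axes are right-handed (so a half turn about x gives the same grasp; the last joint's range is limited). The gripper opens to 94 mm and grips with 3 to 60 N. Pads are 16 mm wide; open, the fingers measure 119 mm over their backs; the gripper's body (75 mm by 177 mm) begins 78 mm behind the grasp point.
Start: joints at [1.237, 0.3, 1.521, -0, 1.321, -0.067], TCP at [0.145, 0.531, 0.174] pointing down, gripper open.
Joint ranges: [-3.03, 3.03], [-0.79, 2.21], [0.23, 2.52], [-1.04, 4.18], [0, 3.07], [-2.55, 2.55]. Speed limits (rad/s): [2.22, 2.22, 2.57, 3.14, 3.14, 3.14].

INTERFACE

Orientations are given as [roll, pitch, yaw] about the fixed x, y, z axes, in that order (R = Rz(yaw) Ry(pitch) Rx(roll)).
In Python, from workcell import env gives the robot as it stands.
- The arm moves only by the tool drive_tool, never from a script. Its arguments are lists of equal length, an entry for each row: "rot": the turn, a rotation vector about the tool's x, y, z in units of 5 degrees (1.0 is 5 degrees), a list of three; "dp": the shift along the tool's x, y, z in units of 40 mm (1.0 is 40 mm), a list of three; "hand": the opening, from 0 (shut) to 1 (fully open). A call has 1 to 5 rows; each row is the pose to reach, as a shift and turn from the pose commanded when the call began, along the tool's axes at that moment; what a row does not reach only later rows make up. A row lasts 1/12 s, in which the tool goes at most 41.7 mm and 7.16 degrees, less where a joint would pass 70% of its speed; a pose out of reach is approached as far as the arm can. A call with a gripper value outside its range is refused whole. The fingers move at their own pace and stop on an object; "grip_force" is the grip in N (left out, the last holds). Time passes only in rows, so rows that repeat a pose let the fingers close. It gives the time, the measured TCP pose, the force and the opening at its end, in the units of the state.
- env.read_state(): the state, without advancing time (a new reading comes with each control period).
- env.camera(name): name is "scene" or "top"; returns a dict with "pixels" (480x640x3 uint8, red, green, blue), "range_z" (480x640 float32, m along the optical axis (not along the pixel's ray), 0 where there is no reading), "intrinsics" (3x3 intrinsics, pixels), "world_to_cam" (4x4, takes a point from world to camera coordinates). Camera axes: x right, y down, z forward; pixel columns grow to the right and rows downward; lengths in m; the calibration is good to about 2 mm. A picture is of the moment at which its call begins.
- env.close_job(): hands the job in, once; it reports no verdict.
The state is a dict: "t": time; "q": joint angles; "dq": joint speeds; "joint_efforts": joint torques, N m; "position": TCP position; "tool_rot": TCP orientation; "ft_force": force on the tool from outside, world axes, zero at the start; "moment": the same for the moment, N m; "opening": finger opening in m.
Only numpy, scipy, OpenCV 4.12 (cv2) and the standard library are available. Lean on these libraries where they do the work, as an engineer would, in place of code of your own. Each camera call takes 0.05 s, during which the arm holds its last target. There are 200 camera calls.

## Working session

There is one attempt and no reset: what is moved stays moved. The work goes in short steps, Python scripts to look and compute and a tool call to move; the robot and the scene stay as the last step left them, time stands still between calls to the robot, and variables do not carry over. Pictures are saved under pics/ and viewed, about 8 in all and at most 12, crops included, and the job is handed in when it is done.

Besides the shell and the picture viewer there is one more tool, called after "Request:" as a command line: name --argument value ..., lists and objects as JSON in quotes. drive_tool: Moves the arm, as the interface text tells. Its arguments: {"type":"object","properties":{"rot":{"type":"array","items":{"type":"array","items":{"type":"number"}}},"dp":{"type":"array","items":{"type":"array","items":{"type":"number"}}},"hand":{"type":"array","items":{"type":"number"}},"grip_force":{"type":"number"}},"required":["rot","dp","hand"]}

```bash
ls; mkdir -p pics; python3 - <<'E'
from workcell import env
import cv2,numpy as np
print(env.read_state())
for n in("scene","top"):
    c=env.camera(n); np.savez(f"pics/{n}0.npz",**c); cv2.imwrite(f"pics/{n}0.png",c["pixels"][...,::-1]); print(c["intrinsics"],c["world_to_cam"])
E
```

```text
pics
{'t': 0.0, 'q': array([ 1.23741035e+00,  3.00476510e-01,  1.52161217e+00, -1.56732282e-07,
        1.32065675e+00, -6.66250526e-02]), 'dq': array([-0.00061629,  0.00108977, -0.00037275, -0.0007325 , -0.00135803,
       -0.00084873]), 'joint_efforts': array([ 3.50549679e-03, -5.31814384e+01, -3.52730405e+01,  7.09880982e-02,
        2.44872255e-02, -8.48633658e-05]), 'position': array([0.14490198, 0.5302568 , 0.17317022]), 'tool_rot': array([-1.63728969,  1.56964355, -1.90405057]), 'ft_force': array([ 0.01195037, -0.13934988,  0.94671758]), 'moment': array([-0.02169307,  0.06522295, -0.00310998]), 'opening': 0.09409748964611347}
[[461.00499253   0.         316.28033412]
 [  0.         461.00499253 246.96791691]
 [  0.           0.           1.        ]] [[ 0.01409386  0.99972538  0.01872213  0.05273164]
 [ 0.63908335  0.00539387 -0.76911857 -0.29467413]
 [-0.76900835  0.02280485 -0.63883183  1.58647512]
 [ 0.          0.          0.          1.        ]]
[[490.19246162   0.         324.60809875]
 [  0.         490.19246162 237.35026722]
 [  0.           0.           1.        ]] [[ 0.02401068 -0.99967507  0.00855785 -0.068239  ]
 [-0.99809112 -0.0244581  -0.05670899  0.54858395]
 [ 0.05689988 -0.00717989 -0.99835407  1.3992531 ]
 [ 0.          0.          0.          1.        ]]
```

View pics/scene0.png

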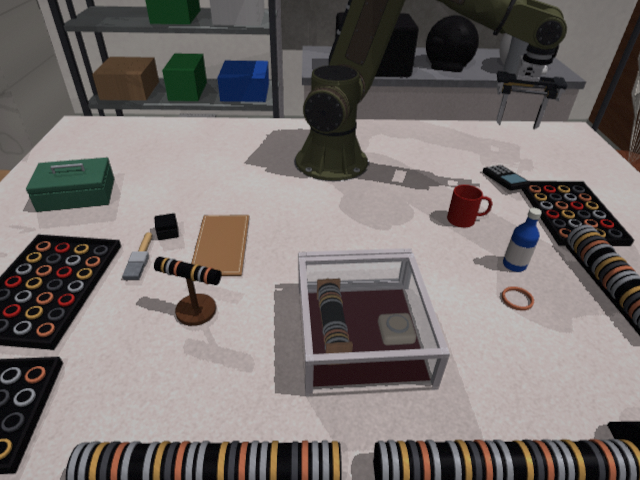

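View pics/top0.png

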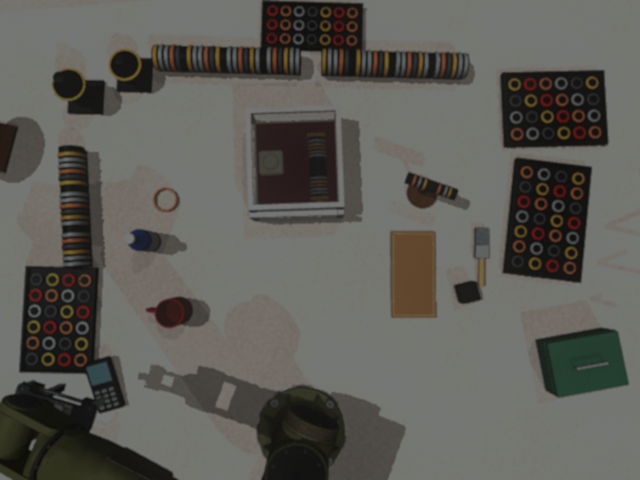

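The scene view (from the back) shows the case at (370,310). In the top view the case is at (295,163) with its front at row ~215, and the pad is at (413,274). Next I'll measure corners on an enlarged top crop.

```bash
cat > h.py <<'E'
import numpy as np,cv2
from scipy.spatial.transform import Rotation as Ro
def load(n): return dict(np.load(f"pics/{n}.npz"))
def ray(c,u,v,z):
    K,T=c["intrinsics"],c["world_to_cam"]; R,t=T[:3,:3],T[:3,3]
    o=-R.T@t; d=R.T@np.linalg.solve(K,[u,v,1]); return o+d*(z-o[2])/d[2]
def proj(c,p):
    q=c["world_to_cam"]@np.r_[p,1]; q=c["intrinsics"]@q[:3]; return q[:2]/q[2]
def cloud(c):
    K,T=c["intrinsics"],c["world_to_cam"]; d=c["range_z"]; v,u=np.mgrid[:480,:640]
    P=np.stack([(u-K[0,2])/K[0,0]*d,(v-K[1,2])/K[1,1]*d,d],-1)
    return (P-T[:3,3])@T[:3,:3]
def Rt(rpy): return Ro.from_euler('xyz',rpy).as_matrix()
def snap(n,name):
    from workcell import env
    c=env.camera(n); np.savez(f"pics/{name}.npz",**c); return c
def move(pos,R,s):
    "dp units and rot units from the state s pose"
    R0=Rt(s["tool_rot"]); return (R0.T@(np.array(pos)-s["position"]))/.04, Ro.from_matrix(R0.T@R).as_rotvec()/np.radians(5)
E
python3 - <<'E'
from h import *
c=load("top0"); im=c["pixels"][...,::-1]; P=cloud(c)
hsv=cv2.cvtColor(np.ascontiguousarray(im),cv2.COLOR_BGR2HSV)
m=cv2.inRange(hsv,(8,90,60),(20,255,255)); m[:, :380]=0;m[:,445:]=0;m[:225]=0;m[325:]=0
r=cv2.minAreaRect(cv2.findNonZero(m)); b=cv2.boxPoints(r); print("pad",[ray(c,*q,.008).round(4)[:2] for q in b], ray(c,*r[0],.008))
z=P[...,2]; k=(z>.095)&(z<.125)&(c["range_z"]>0); k[:100]=0;k[225:]=0;k[:,:235]=0;k[:,355:]=0
pts=P[k]; print(len(pts),pts[:,2].mean())
r=cv2.minAreaRect(pts[:,:2].astype(np.float32)); print("roof+door",r,cv2.boxPoints(r))
vv,uu=np.nonzero(k)
for x0 in range(195,225,2): print(x0, z[x0,258:335:12].round(3), im[x0,258:335:12].mean(-1).astype(int))
cr=im[95:230,230:360]; cv2.imwrite("pics/c1.png",np.clip(cv2.resize(cr,None,fx=4.4,fy=4.4,interpolation=cv2.INTER_CUBIC)*1.6,0,255))
E
```

```text
pad [array([ 0.5708, -0.2476]), array([ 0.574 , -0.3758]), array([ 0.3313, -0.3785]), array([ 0.3284, -0.2516])] [ 0.45055008 -0.31335705  0.008     ]
10301 0.108429750354127
roof+door ((0.7511905431747437, 0.034851640462875366), (0.3019425570964813, 0.26362478733062744), 3.1696767807006836) [[ 0.5931619   0.15811473]
 [ 0.60773855 -0.10510678]
 [ 0.9092192  -0.08841145]
 [ 0.89464253  0.17481005]]
195 [0.109 0.107 0.113 0.107 0.109 0.103 0.105] [42 33 32 32 32 29 33]
197 [0.11  0.115 0.107 0.106 0.108 0.107 0.109] [41 33 33 33 31 42 33]
199 [0.109 0.114 0.107 0.112 0.107 0.11  0.109] [42 35 33 32 31 41 33]
201 [0.106 0.11  0.111 0.107 0.112 0.112 0.107] [43 33 33 34 37 56 61]
203 [0.112 0.115 0.108 0.106 0.109 0.109 0.106] [ 53  56  74  85  96 110 112]
205 [0.109 0.11  0.112 0.112 0.111 0.115 0.109] [110 110 116 116 117 117 115]
207 [0.11  0.106 0.107 0.11  0.109 0.107 0.108] [118 117 115 109 102 100  82]
209 [0.11  0.109 0.102 0.025 0.019 0.02  0.022] [102  82  75  66  64  72  81]
211 [0.024 0.024 0.02  0.106 0.11  0.111 0.107] [ 72  81  92 105 109 115 116]
213 [0.109 0.113 0.11  0.11  0.109 0.11  0.11 ] [116 118 119 117 116 116 115]
215 [0.113 0.108 0.106 0.109 0.11  0.104 0.094] [117 117 110 104 102  93  81]
217 [0.11  0.098 0.052 0.037 0.026 0.017 0.01 ] [83 81 77 61 63 70 62]
219 [ 0.033  0.014  0.015  0.018  0.01  -0.003 -0.004] [45 63 64 60 61 62 64]
221 [-0.004 -0.001 -0.004  0.001 -0.002  0.002  0.002] [80 65 66 66 68 68 69]
223 [-0.007 -0.004 -0.001 -0.001  0.001  0.001  0.001] [113  86  71  85  94  98 103][ WARN:0@0.508] global loadsave.cpp:1063 imwrite_ Unsupported depth image for selected encoder is fallbacked to CV_8U.
```

View pics/c1.png

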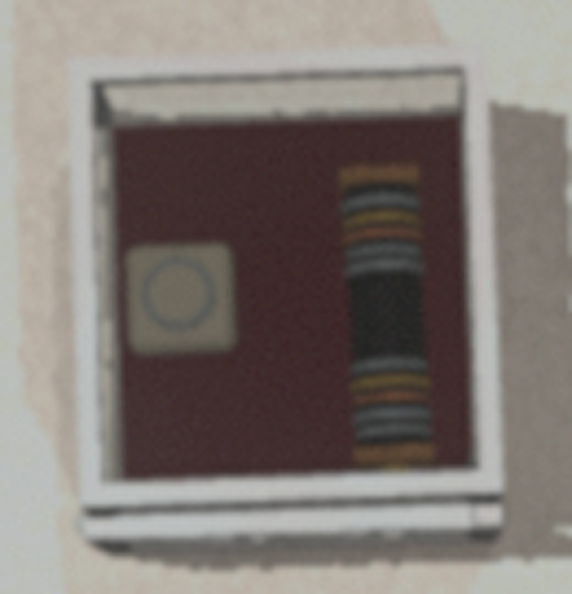

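The crop shows the roll between cheeks (379,175) and (394,455), with the knob at (398,467). The door is the strip at v 505–540, with its free edge on the right.

```bash
cat >> h.py <<'E'
YAW=np.radians(3.17)
CX=np.array([np.cos(YAW),np.sin(YAW),0]); CY=np.array([-np.sin(YAW),np.cos(YAW),0])
F=np.array([.6004,.0265,0])+.020*CX   # middle of case front at table level
CO=F+.140*CX
def W(x,y,z): return CO+x*CX+y*CY+np.array([0,0,z])
def C(p): d=np.array(p)-CO; return np.array([d@CX,d@CY,p[2]])
def Rdown(yaw=YAW,pitch=90):
    "tool x at pitch deg below horizontal along case x, tool y = case y"
    t=np.radians(pitch); return Ro.from_euler('z',yaw).as_matrix()@np.array([[np.cos(t),0,np.sin(t)],[0,1,0],[-np.sin(t),0,np.cos(t)]])
E
python3 - <<'E'
from h import *
from workcell import env
c=load("top0"); q=lambda u,v,z:ray(c,230+u/4.4,95+v/4.4,z)
a,b=q(379,175,.07),q(394,455,.07); print("cheeks",a,b,np.linalg.norm(a-b),"C",C(a),C(b)); print("knob top",C(q(398,467,.051)))
print("bar sides",C(q(348,330,.042)),C(q(424,320,.042)))
s=env.read_state(); print(Rt(s["tool_rot"]).round(3)); print("start C",C(s["position"]))
for n,p in dict(tbar=(420,200),mug=(173,312),cleaner=(143,240),ring=(467,291)).items(): print(n,ray(c,*p,.0))
for e in [(-.16,-.13,.11),(-.14,-.13,.112)]: print(W(*e))
print(move(W(-.21,-.115,.174),Rdown(),s))
sc=load("scene0")
for e in [(.14,-.13,.112),(.14,.13,.112),(-.16,-.13,.11),(-.16,.13,.11)]: print(proj(sc,W(*e)),proj(c,W(*e)))
E
```

```text
cheeks [ 0.83495091 -0.02380116  0.07      ] [ 0.65537961 -0.03779864  0.07      ] 0.18011601712138134 C [ 0.07141042 -0.06319456  0.07      ] [-0.10866014 -0.06724055  0.07      ]
knob top [-0.11389051 -0.06961728  0.051     ]
bar sides [-0.02236228 -0.0399843   0.042     ] [-0.01727313 -0.08948523  0.042     ]
[[-0.     0.264  0.965]
 [-0.001  0.965 -0.264]
 [-1.    -0.001 -0.   ]]
start C [-0.58692925  0.52822571  0.17327149]
tbar [ 0.66768289 -0.33246907  0.        ]
mug [0.32448838 0.37731224 0.        ]
cleaner [0.53031992 0.47296914 0.        ]
ring [ 0.4048848  -0.47280656  0.        ]
[ 0.60758883 -0.10330108  0.11      ]
[ 0.62755823 -0.10219511  0.112     ]
(array([-7.14098163e-03, -1.22706720e+01,  1.40290857e+01]), array([-3.69098444e+00, -2.49555771e-03,  1.09367945e-02]))
[305.49575923 359.17102278] [339.67732729 105.24256309]
[449.34975678 352.5687853 ] [244.43193277 107.91096841]
[298.69726078 250.69678323] [343.31611274 214.57268954]
[411.38243442 247.26147841] [247.00264243 217.49301708]
```

Request:
drive_tool --rot '[[0,0,0],[0,0,0],[0,0,0],[0,0,0],[0,0,0]]' --dp '[[0,-0.6,0.7],[0,-1.2,1.4],[0,-1.8,2.1],[0,-2.4,2.8],[0,-3,3.5]]' --hand '[0,0,0,0,0]'

```text
t: 0.52
position: [0.2488, 0.3762, 0.1735]
tool_rot: [-1.882, 1.57, -2.148]
ft_force: [0.9, 0.3, 0.8]
opening: 0.0638
```

Request:
drive_tool --rot '[[0,0,0],[0,0,0],[0,0,0],[0,0,0],[0,0,0]]' --dp '[[0,-0.6,0.7],[0,-1.2,1.4],[0,-1.8,2.1],[0,-2.4,2.8],[0,-3,3.5]]' --hand '[0,0,0,0,0]'

```text
t: 0.93
position: [0.3523, 0.2235, 0.1737]
tool_rot: [-2.715, 1.571, -2.981]
ft_force: [0.9, -0.1, 0.4]
opening: 0.0305
```

Request:
drive_tool --rot '[[0,0,0],[0,0,0],[0,0,0],[0,0,0],[0,0,0]]' --dp '[[0,-0.6,0.7],[0,-1.2,1.4],[0,-1.8,2.1],[0,-2.4,2.8],[0,-3,3.5]]' --hand '[0,0,0,0,0]'

```text
t: 1.35
position: [0.4558, 0.0707, 0.1736]
tool_rot: [-2.888, 1.571, 3.129]
ft_force: [0.5, 0.3, -0.4]
opening: 0.0007
```

Request:
drive_tool --rot '[[0,0,0],[-1.2,0,0],[-2.4,0,0],[-3.7,0,0],[-3.7,0,0]]' --dp '[[0,-0.6,0.7],[0,-1.2,1.4],[0,-1.8,2.1],[0,-2.4,2.8],[0,-3,3.5]]' --hand '[0,0,0,0,0]'

```text
t: 1.77
position: [0.5592, -0.0819, 0.1734]
tool_rot: [2.931, 1.57, 2.994]
ft_force: [0.4, 0.0, 0.5]
opening: 0.0003
```

```bash
cat > st.py <<'E'
from h import *
from workcell import env
s=env.read_state(); print("t",round(s["t"],2),"C",C(s["position"]).round(4),"F",s["ft_force"].round(1),"open",round(s["opening"],4)); print("q",s["q"].round(2)); print("R in case:",(np.array([CX,CY,[0,0,1]])@Rt(s["tool_rot"])).round(3).tolist())
E
python3 st.py
```

```text
t 1.77 C [-0.2071 -0.106   0.1734] F [0.4 0.  0.5] open 0.0003
q [-0.21  0.33  1.48 -0.    1.33 -1.84]
R in case: [[-0.001, -0.008, 1.0], [0.0, 1.0, 0.008], [-1.0, 0.0, -0.001]]
```

Request:
drive_tool --rot '[[0,0,0],[0,0,0],[0,0,0],[0,0,0],[0,0,0]]' --dp '[[0.8,-0.2,0],[1.6,-0.2,0],[2.4,-0.2,0],[2.4,-0.2,0.4],[2.4,-0.2,0.6]]' --hand '[0,0,0,0,0]'

```text
t: 2.18
position: [0.5828, -0.0866, 0.0758]
tool_rot: [2.851, 1.567, 2.907]
ft_force: [-0.1, 0.0, 0.7]
opening: 0.0006
```

Request:
drive_tool --rot '[[0,0,0],[0,0,0],[0,0,0],[0,0,0],[0,0,0]]' --dp '[[0,0,0.05],[0,0,0.1],[0,0,0.15],[0,0,0.2],[0,0,0.25]]' --hand '[0,0,0,0,0]'

```text
t: 2.6
position: [0.5932, -0.0862, 0.0784]
tool_rot: [-0.32, 1.57, -0.264]
ft_force: [0.8, -0.1, 0.5]
opening: 0.0007
```

Request:
drive_tool --rot '[[0,0,0],[0,0,0]]' --dp '[[0,0,0.05],[0,0,0.05]]' --hand '[0,0]'

```text
t: 2.77
position: [0.5953, -0.0861, 0.078]
tool_rot: [-0.258, 1.57, -0.202]
ft_force: [0.0, -0.1, -0.4]
opening: 0.0005
```

```bash
python3 st.py
```

```text
t 2.77 C [-0.1713 -0.1121  0.078 ] F [ 0.  -0.1 -0.4] open 0.0005
q [-0.2   0.5   1.47  0.    1.17 -1.83]
R in case: [[0.0, -0.001, 1.0], [-0.0, 1.0, 0.001], [-1.0, -0.0, 0.0]]
```

Request:
drive_tool --rot '[[0,0,0],[0,0,0],[0,0,0]]' --dp '[[0,0,0.04],[0,0,0.08],[0,0,0.08]]' --hand '[0,0,0]'

```text
t: 3.02
position: [0.5984, -0.0859, 0.0778]
tool_rot: [-0.439, 1.571, -0.383]
ft_force: [-0.8, -0.3, -0.3]
opening: 0.0003
```

Request:
drive_tool --rot '[[0,0,0],[0,0,0],[0,0,0]]' --dp '[[0,0,0.04],[0,0,0.05],[0,0,0.05]]' --hand '[0,0,0]'

```text
t: 3.27
position: [0.6003, -0.0858, 0.0777]
tool_rot: [-2.654, 1.571, -2.597]
ft_force: [0.8, 0.1, -0.3]
opening: 0.0009
```

Request:
drive_tool --rot '[[0,0,0],[0,0,0],[0,0,0]]' --dp '[[0,0,0.04],[0,0,0.05],[0,0,0.05]]' --hand '[0,0,0]'

```text
t: 3.52
position: [0.6016, -0.0857, 0.0775]
tool_rot: [3.035, 1.569, 3.091]
ft_force: [-4.4, 0.4, 1.5]
opening: 0.0002
```

Request:
drive_tool --rot '[[0,0,0],[0,0,0],[0,0,0]]' --dp '[[0,0,0.04],[0,0,0.05],[0,0,0.05]]' --hand '[0,0,0]'

```text
t: 3.77
position: [0.6048, -0.0856, 0.0784]
tool_rot: [-0.169, 1.569, -0.113]
ft_force: [0.5, 0.4, 4.7]
opening: 0.0008
```

Request:
drive_tool --rot '[[0,0,0],[0,0,0]]' --dp '[[0,0,0.02],[0,0,0.02]]' --hand '[0,0]'

```text
t: 3.93
position: [0.6052, -0.0856, 0.0783]
tool_rot: [-0.54, 1.57, -0.484]
ft_force: [-4.2, -0.0, 6.2]
opening: 0.0005
```

```bash
python3 - <<'E'
from h import *
c=snap("top","top1"); im=c["pixels"][...,::-1]
cv2.imwrite("pics/c2.png",np.clip(cv2.resize(im[150:240,230:370],None,fx=5,fy=5,interpolation=cv2.INTER_CUBIC)*1.6,0,255).astype(np.uint8))
E
python3 st.py
```

```text
t 3.98 C [-0.1614 -0.1122  0.0783] F [-4.1 -0.6  5.6] open 0.0005
q [-0.2   0.52  1.44 -0.    1.18 -1.83]
R in case: [[0.0, -0.001, 1.0], [-0.0, 1.0, 0.001], [-1.0, -0.0, 0.0]]
```

View pics/c2.png

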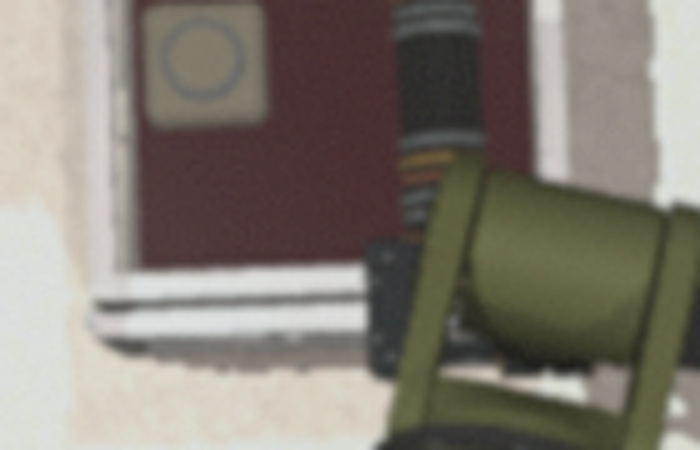

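The wrist hides the push point; the rest of the door is still closed (rows 300–335). I'll keep pushing in small steps.

Request:
drive_tool --rot '[[0,0,0],[0,0,0]]' --dp '[[0,0,0.025],[0,0,0.025]]' --hand '[0,0]'

```text
t: 4.15
position: [0.6061, -0.0856, 0.0784]
tool_rot: [-1.149, 1.571, -1.093]
ft_force: [-5.8, -0.5, 7.4]
opening: 0.0005
```

Request:
drive_tool --rot '[[0,0,0],[0,0,0]]' --dp '[[0,0,0.02],[0,0,0.02]]' --hand '[0,0]'

```text
t: 4.32
position: [0.6069, -0.0856, 0.0784]
tool_rot: [-1.347, 1.57, -1.291]
ft_force: [-5.4, -0.6, 7.3]
opening: 0.0005
```

Request:
drive_tool --rot '[[0,0,0],[0,0,0]]' --dp '[[0,0,0.02],[0,0,0.02]]' --hand '[0,0]'

```text
t: 4.48
position: [0.6076, -0.0856, 0.0784]
tool_rot: [-1.473, 1.57, -1.417]
ft_force: [-5.8, -1.9, 7.7]
opening: 0.0003
```

Request:
drive_tool --rot '[[0,0,0],[0,0,0]]' --dp '[[0,0,0.02],[0,0,0.02]]' --hand '[0,0]'

```text
t: 4.65
position: [0.6084, -0.0855, 0.0784]
tool_rot: [-1.449, 1.57, -1.393]
ft_force: [-6.2, -0.6, 8.2]
opening: 0.0006
```

Request:
drive_tool --rot '[[0,0,0],[0,0,0]]' --dp '[[0,0,0.025],[0,0,0.025]]' --hand '[0,0]'

```text
t: 4.82
position: [0.6095, -0.0855, 0.0784]
tool_rot: [-1.355, 1.57, -1.299]
ft_force: [-5.3, -1.0, 6.9]
opening: 0.0005
```

Request:
drive_tool --rot '[[0,0,0],[0,0,0]]' --dp '[[0,0,0.025],[0,0,0.025]]' --hand '[0,0]'

```text
t: 4.98
position: [0.6105, -0.0854, 0.0785]
tool_rot: [-1.353, 1.57, -1.297]
ft_force: [-5.2, -0.9, 7.3]
opening: 0.0003
```

```bash
python3 - <<'E'
from h import *
c=snap("scene","sc1"); im=c["pixels"][...,::-1]
cv2.imwrite("pics/c3.png",cv2.resize(im[120:400,240:500],None,fx=2.1,fy=2.1,interpolation=cv2.INTER_CUBIC))
print(C(cloud(c)[250,300]))
E
```

```text
[-0.2890325  -0.12199401  0.00320833]
```

View pics/c3.png

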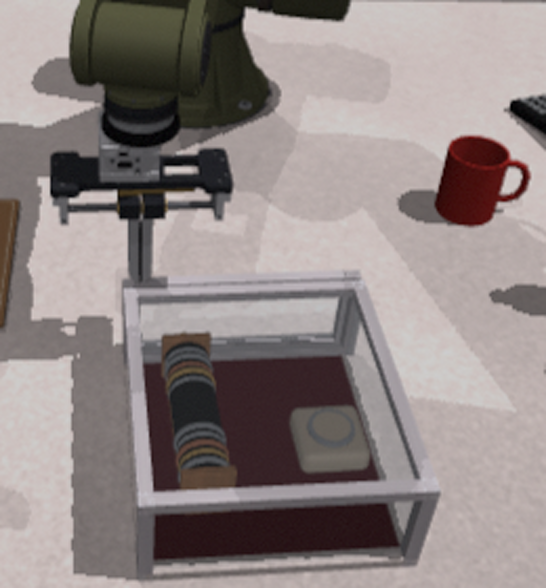

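```bash
python3 - <<'E'
from h import *
a,b=load("scene0"),load("sc1")
g=lambda c:cv2.cvtColor(c["pixels"],cv2.COLOR_RGB2GRAY).astype(np.float32)
for n,(r0,r1,c0,c1) in dict(case=(270,400,290,450),back=(340,390,295,450),right=(255,330,400,445),table=(200,330,150,250)).items():
    w=cv2.createHanningWindow((c1-c0,r1-r0),cv2.CV_32F); print(n,cv2.phaseCorrelate(g(a)[r0:r1,c0:c1],g(b)[r0:r1,c0:c1],w))
P=cloud(b); Q=(P-CO)@np.array([CX,CY,[0,0,1]]).T
for v in range(225,275,3): print(v,[ (u,*(Q[v,u]*1000).astype(int)) for u in (304,308,350)], b["pixels"][v,304:310:2].mean(-1).astype(int))
E
```

```text
case ((0.058117740667782414, 0.5132054669634414), 0.9573732280731201)
back ((0.028458918580085424, -0.03932764336958172), 0.9059733543395996)
right ((0.5467644386772612, 0.4473197064929124), 0.8838774354722765)
table ((-0.10881651536185899, 0.5060640325295651), 0.9048504799736871)
225 [(304, np.int64(-147), np.int64(-118), np.int64(192)), (308, np.int64(-147), np.int64(-110), np.int64(191)), (350, np.int64(-395), np.int64(24), np.int64(0))] [73 70 80]
228 [(304, np.int64(-145), np.int64(-118), np.int64(185)), (308, np.int64(-146), np.int64(-110), np.int64(184)), (350, np.int64(-383), np.int64(22), np.int64(0))] [82 36 81]
231 [(304, np.int64(-146), np.int64(-118), np.int64(176)), (308, np.int64(-145), np.int64(-110), np.int64(176)), (350, np.int64(-361), np.int64(19), np.int64(5))] [80 25 81]
234 [(304, np.int64(-148), np.int64(-118), np.int64(166)), (308, np.int64(-145), np.int64(-110), np.int64(169)), (350, np.int64(-350), np.int64(18), np.int64(3))] [82 25 81]
237 [(304, np.int64(-146), np.int64(-118), np.int64(160)), (308, np.int64(-147), np.int64(-109), np.int64(159)), (350, np.
[... 1473 characters left out ...]
np.int64(-108), np.int64(-120), np.int64(114)), (308, np.int64(-112), np.int64(-111), np.int64(111)), (350, np.int64(-107), np.int64(-19), np.int64(111))] [177 102 123]
267 [(304, np.int64(-98), np.int64(-120), np.int64(115)), (308, np.int64(-101), np.int64(-112), np.int64(112)), (350, np.int64(-95), np.int64(-21), np.int64(113))] [181 135 185]
270 [(304, np.int64(-91), np.int64(-121), np.int64(112)), (308, np.int64(-91), np.int64(-112), np.int64(112)), (350, np.int64(-89), np.int64(-21), np.int64(110))] [181 149 186]
273 [(304, np.int64(-81), np.int64(-121), np.int64(113)), (308, np.int64(-83), np.int64(-113), np.int64(111)), (350, np.int64(-77), np.int64(-23), np.int64(112))] [181 166 183]
```

Request:
drive_tool --rot '[[0,0,0],[0,0,0],[0,0,0],[0,0,0],[0,0,0]]' --dp '[[0,0,-0.3],[0,0,-0.6],[0,0,-1.0],[0,0,-1.4],[0,0,-1.8]]' --hand '[0,0,0,0,0]'

```text
t: 5.45
position: [0.538, -0.0892, 0.0776]
tool_rot: [-0.12, 1.57, -0.064]
ft_force: [1.0, -0.5, -0.1]
opening: 0.0005
```

```bash
python3 - <<'E'
from h import *
c=snap("scene","sc2"); t=snap("top","top2")
g=lambda c:cv2.cvtColor(c["pixels"],cv2.COLOR_RGB2GRAY).astype(np.float32)
t0=load("top0");a=load("scene0")
for n,A,B,(r0,r1,c0,c1) in [("topback",t0,t,(104,190,240,345)),("toptable",t0,t,(225,330,385,445)),("sc back",a,c,(335,395,290,450)),("sc roll",a,c,(275,352,310,355)),("sc pad",a,c,(205,285,185,260))]:
    w=cv2.createHanningWindow((c1-c0,r1-r0),cv2.CV_32F); print(n,np.round(cv2.phaseCorrelate(g(A)[r0:r1,c0:c1],g(B)[r0:r1,c0:c1],w)[0],2))
i1=cv2.resize(c["pixels"][190:400,270:470,::-1],None,fx=2.5,fy=2.5,interpolation=cv2.INTER_CUBIC)
cv2.imwrite("pics/c4.png",i1)
E
python3 st.py
```

```text
topback [ 0.04 -0.04]
toptable [-0.11 -0.14]
sc back [-0.01 -0.02]
sc roll [0.56 0.02]
sc pad [0.43 0.1 ]
t 5.55 C [-0.2293 -0.1122  0.0779] F [ 0.4 -1.1  0.4] open 0.0004
q [-0.23  0.39  1.64  0.    1.11 -1.86]
R in case: [[-0.0, -0.0, 1.0], [0.0, 1.0, 0.0], [-1.0, 0.0, -0.0]]
```

View pics/c4.png

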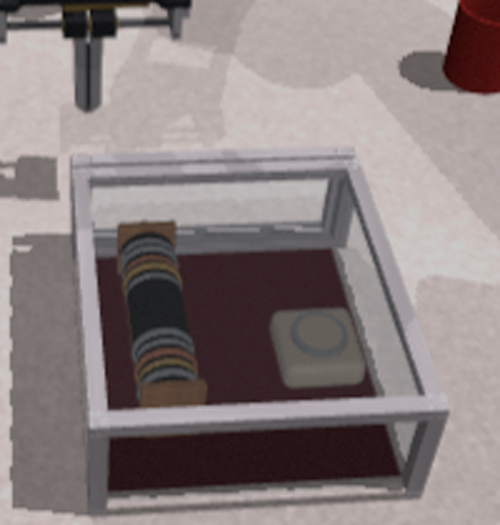

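Request:
drive_tool --rot '[[0,0,0],[0,0,0],[0,0,0],[0,0,0],[0,0,0]]' --dp '[[0,0,-0.5],[0,0,-1],[0,0,-1.5],[0,0,-2],[0,0,-2.5]]' --hand '[0,0,0,0,0]'

```text
t: 5.97
position: [0.4386, -0.0949, 0.0778]
tool_rot: [-0.242, 1.57, -0.186]
ft_force: [-0.6, -0.5, -0.1]
opening: 0.0003
```

```bash
python3 - <<'E'
from h import *
t=snap("top","top3"); s=snap("scene","sc3"); t0=load("top0"); s0=load("scene0")
for n,A,B,cols,r in [("top",t0,t,(256,270,285,300,315,325,335),(198,222)),("scene",s0,s,(303,315,330,350,370,390,405),(244,268))]:
  for u in cols:
    print(n,u,A["pixels"][r[0]:r[1],u-1:u+2].mean((1,2)).astype(int)); print("      ",B["pixels"][r[0]:r[1],u-1:u+2].mean((1,2)).astype(int))
E
```

```text
top 256 [ 64  65  65  66  66  70  88 110 118 118 117 101  67  59  89 112 118 117
 108  82  54  44  56  83]
       [ 70  71  71  72  71  75  91 111 119 120 118 103  69  63  93 115 121 120
 110  82  53  47  61  90]
top 270 [ 34  34  34  33  37  56  87 110 118 117 107  83  64  81 109 118 118 116
 106  81  65  62  62  66]
       [ 38  37  37  36  40  57  88 110 118 118 108  84  67  85 112 121 121 120
 108  83  68  68  68  71]
top 285 [ 33  33  32  32  43  75 106 116 117 114 100  70  66  92 112 117 116 107
  84  65  62  62  61  65]
       [ 36  35  36  36  45  76 106 117 116 114 100  72  70  94 112 118 116 107
  84  67  66  66  67  70]
top 300 [ 32  31  31  35  57  89 111 117 115 105  81  64  81 108 116 117 115 103
  79  63  61  60  65  67]
       [ 36  35  34  38  59  90 111 117 114 104  81  65  82 108 116 116 115 103
  78  60  57  60  69  72]
top 315 [ 44  42  36  47  79 109 117 117 115 100  70  67  93 112 117 116 107  85
  66  62  62  61  64  69]
       [ 48  45  40  50  81 110 118 118 115 101  72  71  95 113 119 117 108  85
  67  66  65  64  66  70]
top 325 [ 43  38  38  56  87 110 11
[... 1195 characters left out ...]
5 129 155 156 159 129  94  96
  94 145 177 180 180 181]
scene 370 [181 182 182 183 181 174 168 167 167 136 127 156 166 165 142 106  92  89
 114 155 172 172 172 172]
       [191 189 192 191 189 175 160 156 157 131 123 148 155 154 135 108  97  93
 120 162 180 181 180 180]
scene 390 [185 182 180 180 179 174 171 171 151 129 151 167 165 154 120  92  90 102
 147 172 172 174 174 173]
       [193 190 189 188 183 168 161 162 144 126 143 157 156 146 118  96  94 107
 155 181 181 182 182 182]
scene 405 [182 181 180 179 177 168 161 164 131 136 167 166 165 135  95  91  90  88
  83  81  79  80  79  78]
       [191 189 189 188 179 162 151 154 126 131 157 156 155 130  98  95  96  92
  88  85  84  84  83  82]
```

```bash
python3 - <<'E'
from h import *
b=load("sc2"); P=cloud(b); Q=(P-CO)@np.array([CX,CY,[0,0,1]]).T*1000
for v in range(205,242,2): print(v,Q[v,302].astype(int),Q[v,306].astype(int),Q[v,310].astype(int))
print(proj(b,W(-.2293,-.1122,.0779)),proj(b,W(-.2293+.008,-.1122,.0779)),proj(b,W(-.221,-.1122,.11)))
E
```

```text
205 [-220 -119  193] [-217 -110  195] [-216 -101  195]
207 [-218 -119  189] [-218 -110  189] [-218 -101  188]
209 [-218 -119  183] [-218 -110  183] [-217 -101  184]
211 [-217 -119  179] [-219 -110  177] [-219 -101  177]
213 [-220 -119  171] [-220 -110  171] [-219 -101  171]
215 [-219 -119  166] [-217 -110  167] [-219 -101  166]
217 [-217 -119  162] [-217 -110  162] [-221 -101  158]
219 [-219 -119  155] [-216 -110  156] [-220 -101  153]
221 [-218 -119  150] [-221 -110  147] [-219 -101  148]
223 [-220 -119  142] [-218 -110  144] [-218 -101  143]
225 [-219 -119  137] [-221 -110  136] [-222 -100  134]
227 [-220 -119  131] [-222 -110  129] [-219 -100  131]
229 [-222 -119  123] [-219 -110  125] [-219 -100  125]
231 [-218 -119  120] [-216 -110  122] [-370  -90    2]
233 [-361 -113    2] [-219 -110  114] [-362  -91    1]
235 [-353 -113    2] [-355 -102    0] [-349  -92    4]
237 [-344 -114    2] [-342 -103    3] [-343  -92    2]
239 [-337 -114    0] [-339 -103    0] [-336  -92    1]
241 [-329 -114    0] [-325 -104    3] [-326  -93    2]
[304.94566256 242.19082308] [305.11268671 244.27567243] [305.16299992 233.90669945]
```

```bash
python3 - <<'E'
from h import *
b=load("scene0"); P=cloud(b)
print(proj(b,[.145,.5303,.173]),proj(b,[.145,.5303,.205]))
for v in range(104,134,2): print(v,[(u,P[v,u].round(3).tolist()) for u in (499,501,503,536,538,540) if P[v,u,2]>.05])
E
```

```text
[513.25809555 135.71266937] [516.4311118  125.66880048]
104 [(501, [0.136, 0.47, 0.267]), (503, [0.14, 0.474, 0.268])]
106 [(501, [0.138, 0.471, 0.261]), (503, [0.137, 0.477, 0.261]), (540, [0.155, 0.575, 0.27])]
108 [(499, [0.123, 0.473, 0.249]), (501, [0.138, 0.473, 0.255]), (503, [0.141, 0.477, 0.257]), (540, [0.161, 0.574, 0.266])]
110 [(499, [0.133, 0.471, 0.247]), (501, [0.137, 0.475, 0.249]), (503, [0.143, 0.478, 0.251]), (540, [0.163, 0.575, 0.261])]
112 [(499, [0.139, 0.47, 0.244]), (501, [0.143, 0.474, 0.246]), (503, [0.139, 0.482, 0.244]), (538, [0.158, 0.574, 0.253]), (540, [0.163, 0.577, 0.255])]
114 [(499, [0.135, 0.473, 0.236]), (501, [0.14, 0.477, 0.238]), (538, [0.164, 0.572, 0.25]), (540, [0.168, 0.576, 0.251])]
116 [(499, [0.136, 0.475, 0.23]), (501, [0.14, 0.479, 0.232]), (538, [0.164, 0.574, 0.244]), (540, [0.17, 0.577, 0.247])]
118 [(499, [0.143, 0.473, 0.227]), (501, [0.139, 0.481, 0.225]), (536, [0.155, 0.575, 0.234]), (538, [0.163, 0.577, 0.238]), (540, [0.17, 0.579, 0.241])]
120 [(499, [0.139, 0.476, 0.219]), (536, [0.161, 0.574, 0.23]), (538, [0.164, 0.578, 0.232]), (540, [0.172, 0.58, 0.235])]
122 [(499, [0.143, 0.477, 0.215]), (536, [0.169, 0.572, 0.228]), (538, [0.169, 0.578, 0.228]), (540, [0.167, 0.585, 0.227])]
124 [(499, [0.145, 0.477, 0.209]), (536, [0.171, 0.573, 0.223]), (538, [0.164, 0.582, 0.22])]
126 [(536, [0.167, 0.577, 0.215]), (538, [0.17, 0.581, 0.216])]
128 []
130 []
132 []
```

The finger ends are about 32 mm short of the reported TCP: depth puts the tip at z≈0.110 when the reading is 0.078. So the fingers skimmed the top of the door, and the door and case have not moved. I'll allow for that offset and push lower.

Request:
drive_tool --rot '[[0,0,0],[0,0,0],[0,0,0],[0,0,0],[0,0,0]]' --dp '[[0.6,0,0.8],[1.2,0,1.6],[1.2,0,2.4],[1.2,0,3.2],[1.2,0,3.8]]' --hand '[0,0,0,0,0]'

```text
t: 6.48
position: [0.5935, -0.0859, 0.029]
tool_rot: [0.026, 1.57, 0.082]
ft_force: [0.6, 0.7, 0.4]
opening: 0.0005
```

Request:
drive_tool --rot '[[0,0,0],[0,0,0],[0,0,0]]' --dp '[[0,0,0.05],[0,0,0.1],[0,0,0.1]]' --hand '[0,0,0]'

```text
t: 6.73
position: [0.5945, -0.0859, 0.0293]
tool_rot: [2.829, 1.57, 2.885]
ft_force: [0.3, -0.4, 0.0]
opening: 0.0007
```

Request:
drive_tool --rot '[[0,0,0],[0,0,0],[0,0,0]]' --dp '[[0,0,0.03],[0,0,0.06],[0,0,0.06]]' --hand '[0,0,0]'

```text
t: 6.98
position: [0.5968, -0.0861, 0.0301]
tool_rot: [-0.239, 1.57, -0.183]
ft_force: [0.2, 0.7, -0.2]
opening: 0.0003
```

Request:
drive_tool --rot '[[0,0,0],[0,0,0],[0,0,0]]' --dp '[[0,0,0.04],[0,0,0.08],[0,0,0.08]]' --hand '[0,0,0]'

```text
t: 7.23
position: [0.6002, -0.0859, 0.0299]
tool_rot: [-0.31, 1.57, -0.254]
ft_force: [0.1, 0.1, 0.0]
opening: 0.0007
```

Request:
drive_tool --rot '[[0,0,0],[0,0,0],[0,0,0]]' --dp '[[0,0,0.03],[0,0,0.05],[0,0,0.05]]' --hand '[0,0,0]'

```text
t: 7.48
position: [0.6016, -0.0858, 0.0298]
tool_rot: [-3.088, 1.57, -3.032]
ft_force: [-4.6, -0.6, 4.3]
opening: 0.0004
```

Request:
drive_tool --rot '[[0,0,0],[0,0,0],[0,0,0]]' --dp '[[0,0,0.02],[0,0,0.04],[0,0,0.04]]' --hand '[0,0,0]'

```text
t: 7.73
position: [0.6031, -0.0858, 0.0298]
tool_rot: [-3.068, 1.569, -3.012]
ft_force: [-6.7, -1.6, 4.2]
opening: 0.0004
```

Request:
drive_tool --rot '[[0,0,0],[0,0,0]]' --dp '[[0,0,0.03],[0,0,0.03]]' --hand '[0,0]'

```text
t: 7.9
position: [0.6042, -0.0858, 0.0298]
tool_rot: [-3.032, 1.569, -2.976]
ft_force: [-7.1, -1.2, 4.7]
opening: 0.0006
```

Request:
drive_tool --rot '[[0,0,0],[0,0,0]]' --dp '[[0,0,0.025],[0,0,0.025]]' --hand '[0,0]'

```text
t: 8.07
position: [0.6052, -0.0858, 0.0298]
tool_rot: [-3.006, 1.569, -2.95]
ft_force: [-6.9, -2.1, 4.1]
opening: 0.0005
```

Request:
drive_tool --rot '[[0,0,0],[0,0,0]]' --dp '[[0,0,0.02],[0,0,0.02]]' --hand '[0,0]'

```text
t: 8.23
position: [0.6058, -0.0858, 0.0298]
tool_rot: [-3.07, 1.569, -3.014]
ft_force: [-8.9, -1.8, 5.1]
opening: 0.0006
```

Request:
drive_tool --rot '[[0,0,0],[0,0,0],[0,0,0],[0,0,0],[0,0,0]]' --dp '[[0,0,-0.3],[0,0,-0.7],[0,0,-1.2],[0,0,-1.8],[0,0,-2.4]]' --hand '[0,0,0,0,0]'

```text
t: 8.65
position: [0.5098, -0.0908, 0.0296]
tool_rot: [-0.288, 1.571, -0.231]
ft_force: [-0.0, -0.3, 0.8]
opening: 0.0005
```

Request:
drive_tool --rot '[[0,0,0],[0,0,0],[0,0,0]]' --dp '[[0,0,-0.5],[0,0,-1],[0,0,-1.5]]' --hand '[0,0,0]'

```text
t: 8.9
position: [0.45, -0.0942, 0.0298]
tool_rot: [-0.257, 1.57, -0.201]
ft_force: [0.6, -0.6, 0.7]
opening: 0.0
```

```bash
python3 - <<'E'
from h import *
t=snap("top","top4")
print([t["pixels"][198:236,u-1:u+2].mean((1,2)).astype(int) for u in (260,320,335)])
cv2.imwrite("pics/c5.png",np.clip(cv2.resize(t["pixels"][90:250,220:390,::-1],None,fx=4,fy=3.6,interpolation=cv2.INTER_CUBIC).astype(int)*1.6,0,255).astype(np.uint8))
E
python3 st.py
```

```text
[array([ 38,  38,  38,  38,  38,  51,  82, 111, 120, 121, 119, 105,  75,
        59,  59,  68,  95, 117, 123, 123, 115,  94,  74,  74,  93, 115,
       123, 123, 123, 122, 121, 121, 122, 123, 124, 124, 124, 124]), array([ 50,  48,  51,  66,  91, 113, 119, 118, 112,  94,  66,  56,  56,
        51,  54,  60,  63,  75,  95, 108, 112, 111, 110, 109, 111, 115,
       119, 120, 119, 111,  92,  67,  62,  79, 100, 108, 110, 110]), array([ 37,  36,  44,  72, 106, 124, 127, 126, 112,  82,  59,  54,  52,
        52,  57,  62,  68,  84, 104, 110, 109, 108, 109, 108, 107, 107,
       110, 116, 122, 121, 118, 113,  96,  66,  58,  82, 111, 121])]
t 8.95 C [-0.3198 -0.1119  0.0294] F [ 1.  -0.5  1.1] open 0.0007
q [-0.29  0.28  1.92 -0.    0.94 -1.91]
R in case: [[-0.002, -0.001, 1.0], [0.0, 1.0, 0.001], [-1.0, 0.0, -0.002]]
```

The door popped ajar: at column 335 its front edge moved from row 216 to row 231. Next I'll hook the fingers behind the free edge.

Request:
drive_tool --rot '[[0,0,0],[0,0,0],[0,0,0],[0,0,0],[0,0,0]]' --dp '[[0,-0.8,0],[0,-1.6,0],[0,-1.6,0.9],[0,-1.6,1.8],[0,-1.6,2.7]]' --hand '[0,0,0,0,0]'

```text
t: 9.37
position: [0.5637, -0.1528, 0.03]
tool_rot: [-0.346, 1.57, -0.291]
ft_force: [0.3, -0.5, 0.8]
opening: 0.0006
```

Request:
drive_tool --rot '[[0,0,0],[0,0,0],[0,0,0],[0,0,0],[0,0,0]]' --dp '[[0,0,0.6],[0,0,1.2],[0,0,1.2],[0,0.4,1.2],[0,0.8,1.2]]' --hand '[0,0,0,0,0]'

```text
t: 9.78
position: [0.6077, -0.1167, 0.0293]
tool_rot: [2.768, 1.57, 2.823]
ft_force: [0.0, -0.3, -0.3]
opening: 0.0005
```

Request:
drive_tool --rot '[[0,0,0],[0,0,0],[0,0,0]]' --dp '[[0,0.4,0],[0,0.8,0],[0,0.8,0]]' --hand '[0,0,0]'

```text
t: 10.03
position: [0.606, -0.0818, 0.0301]
tool_rot: [1.703, 1.57, 1.762]
ft_force: [0.1, 0.7, 0.9]
opening: 0.0006
```

```bash
python3 st.py
```

```text
t 10.03 C [-0.1604 -0.1084  0.0301] F [0.1 0.7 0.9] open 0.0006
q [-0.19  0.58  1.47  0.    1.09 -1.82]
R in case: [[-0.0, -0.003, 1.0], [0.001, 1.0, 0.003], [-1.0, 0.001, -0.0]]
```

Request:
drive_tool --rot '[[0,0,0],[0,0,0],[0,0,0],[0,0,0],[0,0,0]]' --dp '[[0,0.35,-0.35],[0,0.55,-0.8],[0,0.65,-1.2],[0,0.77,-1.65],[0,0.88,-2.1]]' --hand '[0,0,0,0,0]'

```text
t: 10.45
position: [0.5196, -0.0543, 0.03]
tool_rot: [-0.123, 1.57, -0.067]
ft_force: [0.7, -0.1, -0.2]
opening: 0.0005
```

Request:
drive_tool --rot '[[0,0,0],[0,0,0],[0,0,0],[0,0,0],[0,0,0]]' --dp '[[0,0.15,-0.3],[0,0.32,-0.6],[0,0.5,-0.85],[0,0.72,-1.1],[0,0.95,-1.37]]' --hand '[0,0,0,0,0]'

```text
t: 10.87
position: [0.4631, -0.0196, 0.0301]
tool_rot: [-0.158, 1.57, -0.101]
ft_force: [0.2, -0.3, -0.1]
opening: 0.0004
```

Request:
drive_tool --rot '[[0,0,0],[0,0,0],[0,0,0],[0,0,0],[0,0,0]]' --dp '[[0,0.24,-0.24],[0,0.5,-0.47],[0,0.76,-0.68],[0,1.04,-0.87],[0,1.32,-1.05]]' --hand '[0,0,0,0,0]'

```text
t: 11.28
position: [0.4183, 0.0311, 0.0299]
tool_rot: [-0.055, 1.57, 0.001]
ft_force: [1.2, -0.0, 0.0]
opening: 0.0009
```

Request:
drive_tool --rot '[[0,0,0],[0,0,0],[0,0,0],[0,0,0],[0,0,0]]' --dp '[[0,0.26,-0.13],[0,0.52,-0.25],[0,0.78,-0.36],[0,1.04,-0.46],[0,1.3,-0.55]]' --hand '[0,0,0,0,0]'

```text
t: 11.7
position: [0.3937, 0.0819, 0.0298]
tool_rot: [-0.117, 1.571, -0.06]
ft_force: [0.0, -0.2, -0.2]
opening: 0.0005
```

Request:
drive_tool --rot '[[0,0,0],[0,0,0],[0,0,0],[0,0,0],[0,0,0]]' --dp '[[0,0.3,-0.06],[0,0.6,-0.12],[0,0.85,-0.16],[0,1.05,-0.2],[0,1.2,-0.2]]' --hand '[0,0,0,0,0]'

```text
t: 12.12
position: [0.383, 0.1293, 0.0297]
tool_rot: [-2.827, 1.571, -2.77]
ft_force: [-0.1, -0.1, 0.5]
opening: 0.0004
```

```bash
python3 st.py; python3 - <<'E'
from h import *
s=snap("scene","sc5")
cv2.imwrite("pics/c6.png",cv2.resize(s["pixels"][100:400,200:520,::-1],None,fx=2,fy=2,interpolation=cv2.INTER_CUBIC))
E
```

```text
t 12.12 C [-0.3714  0.1147  0.0297] F [-0.1 -0.1  0.5] open 0.0004
q [ 0.23  0.18  2.06 -0.    0.91 -1.39]
R in case: [[-0.0, -0.001, 1.0], [-0.0, 1.0, 0.001], [-1.0, -0.0, -0.0]]
```

View pics/c6.png

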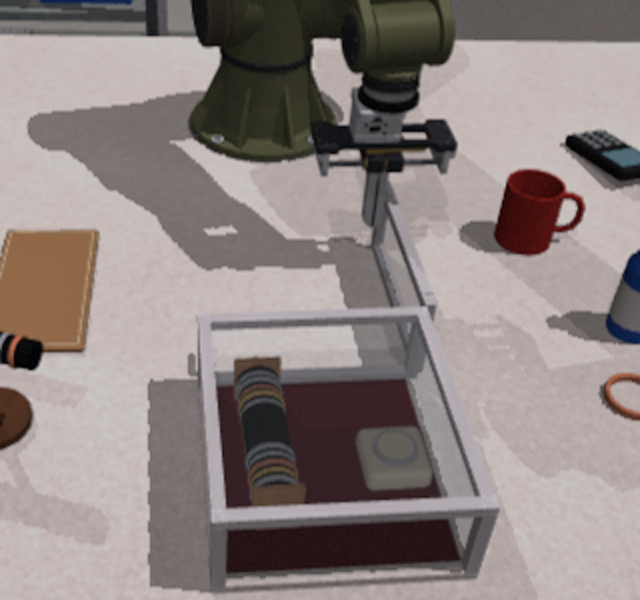

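The door stands about square open, running from (430,305) to (380,200), and nothing else is disturbed. Now I'll pull the hand away and tilt it 40° for the knob.

Request:
drive_tool --rot '[[0,0,0],[0,0,0],[0,0,0],[0,0,0],[0,0,0]]' --dp '[[0,-0.7,0],[-0.5,-1.4,0.6],[-0.9,-2.1,1.3],[-1.27,-2.8,2],[-1.27,-3.5,2.7]]' --hand '[0,0,0,0,0]'

```text
t: 12.58
position: [0.5014, -0.007, 0.0834]
tool_rot: [-0.141, 1.567, -0.085]
ft_force: [0.3, 1.4, 0.1]
opening: 0.0005
```

Request:
drive_tool --rot '[[0,-1.4,0],[0,-2.8,0],[0,-4.2,0],[0,-5.6,0],[0,-7,0]]' --dp '[[0,-0.3,0.5],[0,-0.6,1],[0,-1.07,1.5],[0,-1.07,2],[0,-1.07,2.48]]' --hand '[0.2,0.5,0.5,0.5,0.5]'

```text
t: 13.0
position: [0.6001, -0.0441, 0.0813]
tool_rot: [-0.002, 0.963, 0.052]
ft_force: [1.0, 1.0, 0.3]
opening: 0.0305
```

Request:
drive_tool --rot '[[0,-1,0],[0,-1,0]]' --dp '[[0,0,0],[0,0,0]]' --hand '[0.5,0.5]'

```text
t: 13.17
position: [0.5986, -0.0426, 0.0796]
tool_rot: [0.002, 0.881, 0.057]
ft_force: [-0.2, 0.3, 0.5]
opening: 0.0434
```

```bash
python3 st.py; python3 - <<'E'
from h import *
s=snap("scene","sc6"); t=snap("top","top6")
cv2.imwrite("pics/c7.png",cv2.resize(s["pixels"][200:370,280:430,::-1],None,fx=4,fy=3.5,interpolation=cv2.INTER_CUBIC))
# door angle from top view: bright door top strip
P=cloud(t);Q=(P-CO)@np.array([CX,CY,[0,0,1]]).T
k=(Q[...,2]>.09)&(Q[...,2]<.125)&(Q[...,0]<-.17)&(Q[...,0]>-.42)&(Q[...,1]>.09)&(Q[...,1]<.2)
p=Q[k][:,:2]; print(len(p)); d=cv2.fitLine(p.astype(np.float32),cv2.DIST_HUBER,0,.01,.01).ravel(); print("door",d, "angle from front",np.degrees(np.arctan2(abs(d[0]),abs(d[1]))))
E
```

```text
t 13.17 C [-0.1656 -0.0689  0.0796] F [-0.2  0.3  0.5] open 0.0434
q [-0.22  0.23  2.05  0.75  0.26 -2.52]
R in case: [[0.636, -0.001, 0.771], [0.001, 1.0, -0.0], [-0.771, 0.001, 0.636]]
520
door [ 9.9999988e-01  5.2500790e-04 -2.8841445e-01  1.3422382e-01] angle from front 89.96992
```

View pics/c7.png

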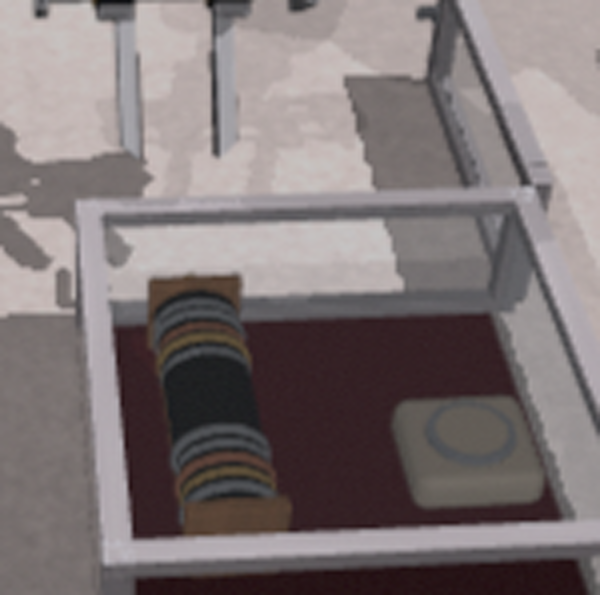

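Both fingers are open above the front rail, with tips at crop (137,155) and (222,155), and the door is at 90°. Joint 6 is near its limit, so I'll ease the tilt by 5° and then compute the approach.

Request:
drive_tool --rot '[[0,0.5,0],[0,1,0],[0,1,0],[0,1,0]]' --dp '[[0,0,0],[0,0,0],[0,0,0],[0,0,0]]' --hand '[0.5,0.5,0.5,0.5]'

```text
t: 13.6
position: [0.5999, -0.0419, 0.081]
tool_rot: [0.002, 0.968, 0.06]
ft_force: [-0.6, -0.4, -0.4]
opening: 0.0466
```

```bash
python3 st.py; python3 - <<'E'
from h import *
from workcell import env
c=load("sc6"); tip=np.array([-.1656,-.0689,.0796])-.032*np.array([.636,0,-.771])
for dy in(-.022,.022,-.034,.034): print(proj(c,W(*(tip+[0,dy,0]))),proj(c,W(*(tip+[.009*.771,dy,.009*.636]))))
s=env.read_state(); R0=np.array([CX,CY,[0,0,1]])@Rt(s["tool_rot"]); p=C(s["position"])
tgt=np.array([-.127,-.0682,.036])+.032*R0[:,0]; d=R0.T@(tgt-p)/.04; print("units",d)
E
```

```text
t 13.6 C [-0.1643 -0.0683  0.081 ] F [-0.6 -0.4 -0.4] open 0.0466
q [-0.21  0.24  1.99  0.43  0.36 -2.19]
R in case: [[0.567, -0.003, 0.824], [0.003, 1.0, 0.002], [-0.824, 0.001, 0.567]]
[315.06560546 244.87584939] [315.3103687  244.87009217]
[333.87888125 244.31652578] [334.28130563 244.30607715]
[309.91720974 245.02891254] [310.11867879 245.02444359]
[338.99234453 244.16450117] [339.43747354 244.15278182]
units [ 2.25501884e+00 -1.44873952e-03  1.29751967e-01]
```

The predicted tip pixels match the image. I'll advance onto the knob and close.

Request:
drive_tool --rot '[[0,0,0],[0,0,0],[0,0,0],[0,0,0],[0,0,0]]' --dp '[[0.5,0,0.13],[1,0,0.13],[1.5,0,0.13],[1.95,0,0.13],[2.25,0,0.13]]' --hand '[0.5,0.5,0.5,0.5,0.5]'

```text
t: 14.02
position: [0.6543, -0.0386, 0.0073]
tool_rot: [0.003, 0.97, 0.06]
ft_force: [-0.4, -0.2, -0.6]
opening: 0.0469
```

Request:
drive_tool --rot '[[0,0,0],[0,0,0],[0,0,0],[0,0,0],[0,0,0]]' --dp '[[0,0,0],[0,0,0],[0,0,0],[0,0,0],[0,0,0]]' --hand '[0.3,0.1,0,0,0]' --grip_force 35

```text
t: 14.43
position: [0.6544, -0.0386, 0.0101]
tool_rot: [0.003, 0.968, 0.06]
ft_force: [-2.4, 1.6, 3.3]
opening: 0.0173
```

```bash
python3 st.py
```

```text
t 14.43 C [-0.1096 -0.068   0.0101] F [-2.4  1.6  3.3] open 0.0173
q [-0.18  0.47  1.87  0.57  0.25 -2.32]
R in case: [[0.567, -0.002, 0.824], [0.003, 1.0, 0.001], [-0.824, 0.001, 0.567]]
```

Gripped at 17.3 mm opening. Lift and draw, easing the tool toward vertical.

Request:
drive_tool --rot '[[0,0.2,0],[0,0.4,0],[0,0.6,0],[0,0.8,0],[0,1,0]]' --dp '[[-0.1,0,0],[-0.2,0,0],[-0.3,0,0],[-0.4,0,0],[-0.48,0,0]]' --hand '[0,0,0,0,0]'

```text
t: 14.85
position: [0.6434, -0.0394, 0.0258]
tool_rot: [0.003, 1.057, 0.06]
ft_force: [0.2, 0.4, -2.5]
opening: 0.0164
```

Request:
drive_tool --rot '[[0,0.3,0],[0,0.6,0],[0,0.9,0],[0,1.2,0],[0,1.5,0]]' --dp '[[-0.12,0,-0.24],[-0.25,0,-0.49],[-0.37,0,-0.73],[-0.5,0,-0.98],[-0.62,0,-1.22]]' --hand '[0,0,0,0,0]'

```text
t: 15.27
position: [0.5885, -0.0426, 0.0233]
tool_rot: [0.003, 1.188, 0.06]
ft_force: [1.8, 0.5, -1.8]
opening: 0.0168
```

```bash
python3 st.py; python3 - <<'E'
from h import *
s=snap("scene","sc7"); snap("top","top7")
cv2.imwrite("pics/c8.png",cv2.resize(s["pixels"][200:370,280:430,::-1],None,fx=4,fy=3.5,interpolation=cv2.INTER_CUBIC))
E
```

```text
t 15.27 C [-0.1757 -0.0683  0.0233] F [ 1.8  0.5 -1.8] open 0.0168
q [-0.18  0.37  1.88  0.18  0.53 -1.95]
R in case: [[0.374, -0.002, 0.927], [0.002, 1.0, 0.002], [-0.927, 0.001, 0.374]]
```

View pics/c8.png

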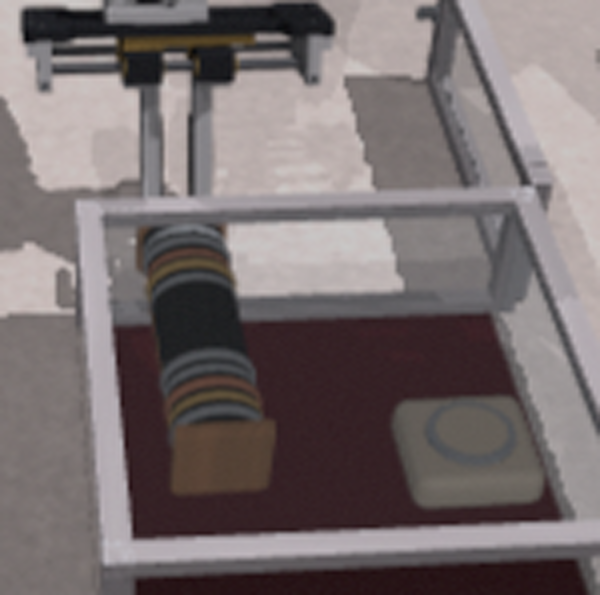

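The cheek is over the rail and the roll is coming out straight. I'll continue drawing.

Request:
drive_tool --rot '[[0,0.2,0],[0,0.4,0],[0,0.6,0],[0,0.8,0],[0,1,0]]' --dp '[[-0.09,0,-0.25],[-0.19,0,-0.5],[-0.28,0,-0.75],[-0.38,0,-1],[-0.47,0,-1.25]]' --hand '[0,0,0,0,0]'

```text
t: 15.78
position: [0.5347, -0.0456, 0.0216]
tool_rot: [0.005, 1.276, 0.062]
ft_force: [2.3, -1.0, -0.4]
opening: 0.016
```

Request:
drive_tool --rot '[[0,0,0],[0,0,0],[0,0,0],[0,0,0],[0,0,0]]' --dp '[[-0.07,0,-0.24],[-0.15,0,-0.48],[-0.22,0,-0.72],[-0.3,0,-0.96],[-0.36,0,-1.2]]' --hand '[0,0,0,0,0]'

```text
t: 16.2
position: [0.4843, -0.0484, 0.021]
tool_rot: [0.006, 1.276, 0.064]
ft_force: [2.1, -0.6, -1.1]
opening: 0.0166
```

```bash
python3 st.py; python3 - <<'E'
from h import *
c=snap("scene","sc8"); t=snap("top","top8")
# rear cheek (wood) in scene view through glass
hsv=cv2.cvtColor(c["pixels"],cv2.COLOR_RGB2HSV); m=cv2.inRange(hsv,(8,70,50),(18,255,200)); m[:235]=0;m[345:]=0;m[:,:300]=0;m[:,360:]=0
n,l,st,ce=cv2.connectedComponentsWithStats(m)
for i in range(1,n):
    if st[i,4]>60: print(st[i],ce[i])
def span(z):
    return
for b in (.03,.04): 
    for x in (-.08,-.09,-.10): print(b,x,proj(c,W(x,-.066,b)),proj(c,W(x,-.066,b+.03)))
E
```

```text
t 16.2 C [-0.2801 -0.0683  0.021 ] F [ 2.1 -0.6 -1.1] open 0.0166
q [-0.23  0.21  2.08  0.15  0.57 -1.97]
R in case: [[0.291, -0.002, 0.957], [0.002, 1.0, 0.002], [-0.957, 0.002, 0.291]]
[314 242  20  14 106] [322.40566038 245.90566038]
[318 272  25  32 543] [329.79558011 290.55064457]
0.03 -0.08 [328.67061337 299.75534615] [329.15660132 290.33167338]
0.03 -0.09 [328.27498162 296.56165954] [328.74998127 287.14870739]
0.03 -0.1 [327.88509436 293.41434457] [328.34937439 284.01281172]
0.04 -0.08 [328.830608   296.65292978] [329.3226756  287.11136784]
0.04 -0.09 [328.43137312 293.46248735] [328.91227069 283.93265745]
0.04 -0.1 [328.03797034 290.31865142] [328.50797256 280.80124591]
```

Request:
drive_tool --rot '[[0,0,0],[0,0,0],[0,0,0],[0,0,0],[0,0,0]]' --dp '[[0.12,0,-0.04],[0.25,0,-0.08],[0.37,0,-0.12],[0.5,0,-0.15],[0.6,0,-0.18]]' --hand '[0,0,0,0,0]'

```text
t: 16.72
position: [0.4853, -0.0482, -0.0051]
tool_rot: [0.007, 1.276, 0.064]
ft_force: [-3.8, 0.2, -0.5]
opening: 0.0168
```

Request:
drive_tool --rot '[[0,0,0],[0,0,0],[0,0,0]]' --dp '[[0.04,0,-0.01],[0.07,0,-0.02],[0.07,0,-0.02]]' --hand '[0,0,0]'

```text
t: 16.97
position: [0.4856, -0.0483, -0.0072]
tool_rot: [0.006, 1.275, 0.064]
ft_force: [-3.6, 0.2, 0.7]
opening: 0.0166
```

Request:
drive_tool --rot '[[0,0,0],[0,0,0]]' --dp '[[0.03,0,-0.01],[0.03,0,-0.01]]' --hand '[0,0]'

```text
t: 17.13
position: [0.4859, -0.0484, -0.008]
tool_rot: [0.005, 1.274, 0.063]
ft_force: [-3.0, 0.8, -0.1]
opening: 0.0162
```

Request:
drive_tool --rot '[[0,0,0],[0,0,0]]' --dp '[[0.03,0,-0.01],[0.04,0,-0.01]]' --hand '[0,0]'

```text
t: 17.3
position: [0.4859, -0.0484, -0.0097]
tool_rot: [0.005, 1.274, 0.063]
ft_force: [-2.8, -0.5, 0.6]
opening: 0.0163
```

Request:
drive_tool --rot '[[0,0,0],[0,0,0]]' --dp '[[0.03,0,-0.01],[0.04,0,-0.01]]' --hand '[0,0]'

```text
t: 17.47
position: [0.4864, -0.0485, -0.0105]
tool_rot: [0.004, 1.273, 0.062]
ft_force: [-16.3, 0.5, 24.0]
opening: 0.0164
```

```bash
python3 st.py; python3 - <<'E'
from h import *
c=snap("scene","sc9"); t=snap("top","top9")
cv2.imwrite("pics/c9.png",np.hstack([cv2.resize(c["pixels"][200:330,290:380,::-1],(400,578)),cv2.resize(np.clip(t["pixels"][140:270,280:370,::-1]*1.6,0,255).astype(np.uint8),(400,578))]))
E
```

```text
t 17.47 C [-0.278  -0.0685 -0.0105] F [-16.3   0.5  24. ] open 0.0164
q [-0.23  0.28  2.09  0.18  0.49 -2.  ]
R in case: [[0.293, -0.002, 0.956], [0.002, 1.0, 0.002], [-0.956, 0.001, 0.293]]
```

View pics/c9.png

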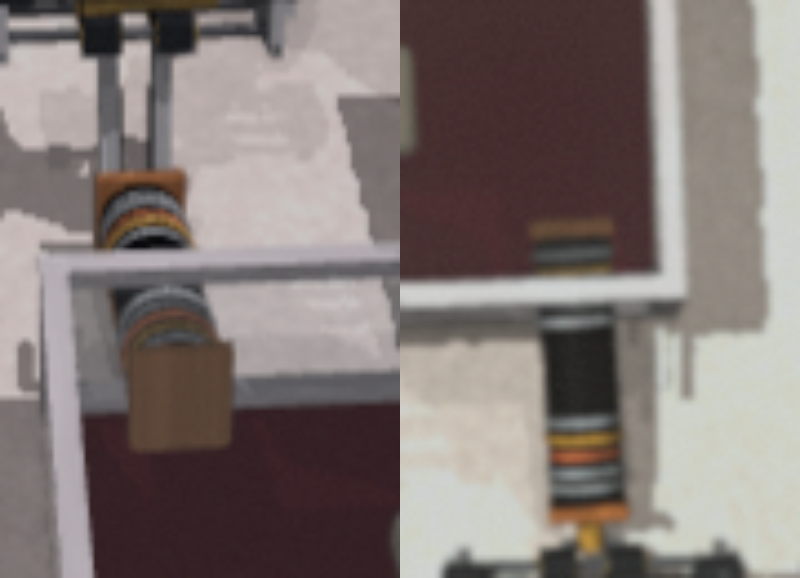

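The roll now rests tilted on the rail and the table, and the bare middle is clear of the roof bar at crop (582,370). I'll relieve the pressure and let go.

Request:
drive_tool --rot '[[0,0,0],[0,0,0],[0,0,0],[0,0,0],[0,0,0]]' --dp '[[-0.04,0,0.01],[-0.04,0,0.01],[-0.04,0,0.01],[-0.04,0,0.01],[-0.04,0,0.01]]' --hand '[0,0,0.1,0.3,0.5]'

```text
t: 17.98
position: [0.4861, -0.0484, -0.0097]
tool_rot: [0.005, 1.274, 0.062]
ft_force: [-0.0, 0.1, 0.7]
opening: 0.0265
```

Request:
drive_tool --rot '[[0,0,0],[0,0,0],[0,0,0],[0,0,0],[0,0,0]]' --dp '[[0,0,0],[-0.6,0,0],[-1.4,0,0],[-2.4,0,0],[-3.4,0,0]]' --hand '[0.5,0.5,0.5,0.7,1]'

```text
t: 18.4
position: [0.4452, -0.0507, 0.1214]
tool_rot: [0.006, 1.276, 0.064]
ft_force: [0.8, -0.1, 1.7]
opening: 0.0572
```

```bash
python3 st.py; python3 - <<'E'
from h import *
t=snap("top","top10"); c=snap("scene","sc10")
im=t["pixels"].astype(int); g=im.mean(-1)
for v in (217,220,223,226,229): print(v,g[v,308:334].astype(int))
print("col321",[(v,int(g[v,321])) for v in range(196,262)])
cv2.imwrite("pics/c10.png",np.hstack([cv2.resize(c["pixels"][200:330,290:380,::-1],(400,578)),cv2.resize(np.clip(t["pixels"][140:270,280:370,::-1]*1.6,0,255).astype(np.uint8),(400,578))]))
E
```

```text
t 18.4 C [-0.3193 -0.0685  0.1214] F [ 0.8 -0.1  1.7] open 0.0572
q [-0.26 -0.06  2.08  0.12  0.84 -1.96]
R in case: [[0.291, -0.002, 0.957], [0.002, 1.0, 0.002], [-0.957, 0.002, 0.291]]
217 [102 102  94  71  39  24  20  19  22  23  25  24  23  23  23  21  22  21
  21  27  48  66  70  68  65  68]
220 [108 109 106  86  54  26  20  21  23  23  24  24  22  23  23  23  23  21
  20  26  43  64  72  73  73  74]
223 [106 108 109  99  65  30  19  21  23  25  24  23  24  23  23  21  22  21
  22  23  40  63  72  73  72  73]
226 [109 110 110 100  68  32  20  22  23  23  24  24  24  24  22  23  23  22
  21  22  40  64  71  71  72  73]
229 [107 109 108 101  71  37  21  21  24  24  24  25  24  23  23  23  22  23
  21  22  35  59  73  76  79  79]
col321 [(196, 49), (197, 50), (198, 38), (199, 36), (200, 47), (201, 62), (202, 91), (203, 119), (204, 128), (205, 127), (206, 121), (207, 100), (208, 70), (209, 46), (210, 43), (211, 65), (212, 75), (213, 56), (214, 31), (215, 21), (216, 22), (217, 23), (218, 23), (219, 23), (220, 23), (221, 21), (222, 23), (223, 23), (224, 23), (225, 24), (226, 24), (227, 25), (228, 26), (229, 23), (230, 23), (231, 23), (232, 27), (233, 45), (234, 71), (235, 78), (236, 55), (237, 48), (238, 67), (239, 71), (240, 54), (241, 55), (242, 69), (243, 62), (244, 47), (245, 67), (246, 90), (247, 78), (248, 62), (249, 77), (250, 84), (251, 59), (252, 30), (253, 34), (254, 53), (255, 68), (256, 69), (257, 63), (258, 65), (259, 78), (260, 83), (261, 85)]
```

View pics/c10.png

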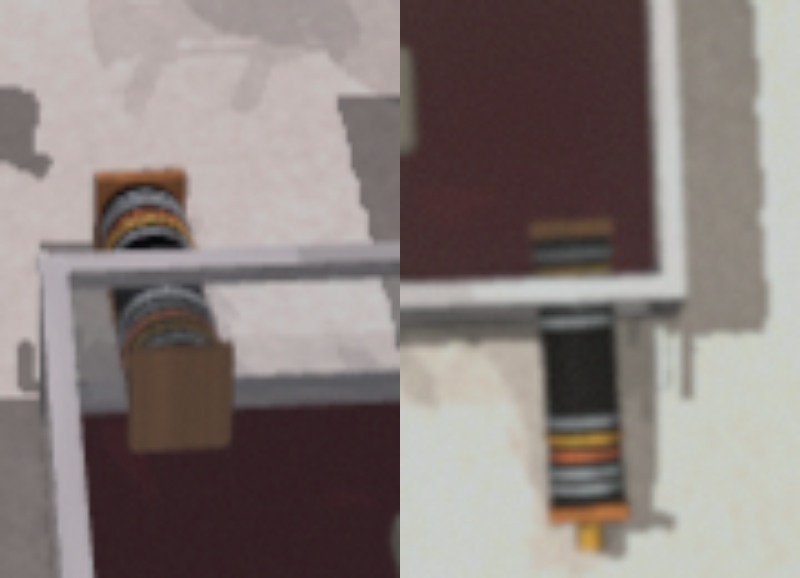

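The roll rests stably, with the rear cheek on the rail side and the knob end on the table. Now the re-grasp numbers.

```bash
python3 - <<'E'
from h import *
from workcell import env
t=load("top10"); f=lambda x,y:(280+(x-400)*90/400,140+y*130/578)
fr=C(ray(t,*f(590,512),.057)); re=C(ray(t,*f(572,228),.0885)); print(fr,re,"yaw",np.degrees(np.arctan2(re[1]-fr[1],re[0]-fr[0])))
L=C(ray(t,312.1,223.1,.046)); Rr=C(ray(t,328.3,223.1,.046)); T=C(ray(t,320.3,223.1,.069)); print(L,Rr,T)
ti=np.radians(9.5); mid=np.array([T[0]+.024*np.sin(ti),(L[1]+Rr[1])/2,.0453]); print("mid",mid)
s=env.read_state(); R0=np.array([CX,CY,[0,0,1]])@Rt(s["tool_rot"]); p=C(s["position"])
tx=np.array([np.sin(ti),0,-np.cos(ti)])
for h in (.07,0):
    tgt=mid+(.015+.032-h)*tx; print("tgt",tgt,"units now-frame",R0.T@(tgt-p)/.04)
print("pitch now",np.degrees(np.arctan2(-R0[2,0],R0[0,0])))
E
```

```text
[-0.26676831 -0.07132462  0.057     ] [-0.09138579 -0.06547559  0.0885    ] yaw 1.9101128427207783
[-0.17499605 -0.04408508  0.046     ] [-0.17639746 -0.08990325  0.046     ] [-0.1776828  -0.06721777  0.069     ]
mid [-0.17372165 -0.06699417  0.0453    ]
tgt [-0.17751775 -0.06699417  0.06798457] units now-frame [2.43138385 0.05693079 2.87758563]
tgt [-0.16596442 -0.06699417 -0.00105542] units now-frame [4.16437011 0.05882897 2.63416212]
pitch now 72.50414867808185
```

Request:
drive_tool --rot '[[0,0.4,0],[0,0.8,0],[0,1.2,0],[0,1.6,0],[0,1.6,0]]' --dp '[[0.2,0.06,0.9],[0.7,0.06,1.7],[1.2,0.06,2.5],[1.9,0.06,2.88],[2.43,0.06,2.88]]' --hand '[1,1,1,1,1]'

```text
t: 18.92
position: [0.5877, -0.0399, 0.059]
tool_rot: [0.009, 1.415, 0.067]
ft_force: [-0.0, -0.5, -0.7]
opening: 0.0939
```

Request:
drive_tool --rot '[[0,0,0],[0,0,0],[0,0,0],[0,0,0]]' --dp '[[0,0,0],[0,0,0],[0,0,0],[0.2,0,0]]' --hand '[1,1,1,1]'

```text
t: 19.25
position: [0.5865, -0.0406, 0.0558]
tool_rot: [0.004, 1.41, 0.062]
ft_force: [0.0, -0.4, 0.2]
opening: 0.0941
```

```bash
python3 st.py
```

```text
t 19.25 C [-0.1776 -0.0662  0.0558] F [ 0.  -0.4  0.2] open 0.0941
q [-0.15  0.41  1.68  0.04  0.9  -1.8 ]
R in case: [[0.16, -0.002, 0.987], [0.001, 1.0, 0.002], [-0.987, 0.001, 0.16]]
```

Request:
drive_tool --rot '[[0,0,0],[0,0,0],[0,0,0],[0,0,0],[0,0,0]]' --dp '[[0.35,0,0.05],[0.7,0,0.05],[1.05,0,0.05],[1.35,0,0.05],[1.45,0,0.05]]' --hand '[1,1,1,1,1]'

```text
t: 19.67
position: [0.6052, -0.0401, 0.0054]
tool_rot: [-0.017, 1.392, 0.042]
ft_force: [-5.4, 15.3, 86.9]
opening: 0.0938
```

Request:
drive_tool --rot '[[0,0,0],[0,0,0],[0,0,0],[0,0,0],[0,0,0]]' --dp '[[0,0,0],[0,0,0],[0,0,0],[0,0,0],[0,0,0]]' --hand '[0.8,0.65,0.55,0.45,0.4]' --grip_force 25

```text
t: 20.08
position: [0.5967, -0.0397, -0.0032]
tool_rot: [0.009, 1.413, 0.066]
ft_force: [-0.0, -0.4, 0.3]
opening: 0.064
```

Request:
drive_tool --rot '[[0,0,0],[0,0,0],[0,0,0]]' --dp '[[0,0,0],[0,0,0],[0,0,0]]' --hand '[0.3,0.3,0.3]'

```text
t: 20.33
position: [0.5965, -0.0396, -0.004]
tool_rot: [0.011, 1.415, 0.068]
ft_force: [-1.0, -1.4, 2.4]
opening: 0.0476
```

```bash
python3 st.py
```

```text
t 20.33 C [-0.1676 -0.0658 -0.004 ] F [-1.  -1.4  2.4] open 0.0476
q [-0.14  0.52  1.67  0.05  0.79 -1.8 ]
R in case: [[0.156, -0.002, 0.988], [0.002, 1.0, 0.002], [-0.988, 0.002, 0.156]]
```

The 87 N spike was an open finger pressing down on the extended latch plunger at y=-117 mm; closing the hand slid the finger off it. The hold is good at 47.6 mm. Next: a small lift, level, then draw back under the roof bar.

Request:
drive_tool --rot '[[0,0.1,0],[0,0.5,0],[0,0.9,0],[0,1.4,0],[0,1.8,0]]' --dp '[[-0.1,0,0.01],[-0.16,0,-0.03],[-0.22,0,-0.06],[-0.28,0,-0.1],[-0.33,0,-0.13]]' --hand '[0.3,0.3,0.3,0.3,0.3]'

```text
t: 20.75
position: [0.5891, -0.04, 0.0083]
tool_rot: [2.773, 1.567, 2.831]
ft_force: [0.5, -1.0, -5.2]
opening: 0.0476
```

Request:
drive_tool --rot '[[0,0,0],[0,0,0]]' --dp '[[0,0,0],[0,0,0]]' --hand '[0.3,0.3]'

```text
t: 20.92
position: [0.5894, -0.0399, 0.0078]
tool_rot: [1.9, 1.569, 1.958]
ft_force: [-0.2, 0.5, -4.5]
opening: 0.0475
```

```bash
python3 st.py; python3 - <<'E'
from h import *
t=snap("top","top11");c=snap("scene","sc11"); t0=load("top10"); s0=load("scene0")
g=lambda c:cv2.cvtColor(c["pixels"],cv2.COLOR_RGB2GRAY).astype(np.float32)
for n,A,B,(r0,r1,c0,c1) in [("case",t0,t,(104,185,240,345)),("sc back",s0,c,(335,395,290,450))]:
    w=cv2.createHanningWindow((c1-c0,r1-r0),cv2.CV_32F); print(n,np.round(cv2.phaseCorrelate(g(A)[r0:r1,c0:c1],g(B)[r0:r1,c0:c1],w)[0],2))
hsv=cv2.cvtColor(c["pixels"],cv2.COLOR_RGB2HSV); m=cv2.inRange(hsv,(8,70,50),(18,255,200)); m[:220]=0;m[345:]=0;m[:,:300]=0;m[:,360:]=0
n,l,st,ce=cv2.connectedComponentsWithStats(m)
for i in range(1,n):
    if st[i,4]>50: print(st[i],ce[i])
for z in (.029,.087): print("pred rear",proj(c,W(-.0787,-.066,z)),"front",proj(c,W(-.269,-.07,z)))
E
```

```text
t 20.92 C [-0.1747 -0.0657  0.0078] F [-0.2  0.5 -4.5] open 0.0475
q [-0.13  0.57  1.55  0.    1.02 -1.76]
R in case: [[-0.001, -0.003, 1.0], [0.002, 1.0, 0.003], [-1.0, 0.002, -0.001]]
case [-0.02  0.49]
sc back [-0.04  0.04]
[316 231  18   6  54] [325.27777778 233.12962963]
[316 241  17   8  78] [323.3974359  243.83333333]
[320 270  19   8  56] [329.08928571 272.92857143]
[317 275  25  27 497] [329.4305835 289.722334 ]
pred rear [328.7065355  300.48217082] front [320.49853825 246.72721361]
pred rear [329.66452765 281.95855438] front [321.07035795 228.81783048]
```

The roll is held level, with about 4.5 N of weight on the wrist. I'll draw it back clear of the case and lift.

Request:
drive_tool --rot '[[0,0,0],[0,0,0],[0,0,0],[0,0,0],[0,0,0]]' --dp '[[0,0,-0.4],[0,0,-0.9],[0,0,-1.4],[0,0,-1.9],[0,0,-2.4]]' --hand '[0.3,0.3,0.3,0.3,0.3]'

```text
t: 21.43
position: [0.4923, -0.0455, 0.0082]
tool_rot: [1.676, 1.569, 1.734]
ft_force: [-0.1, -0.4, -4.8]
opening: 0.0474
```

Request:
drive_tool --rot '[[0,0,0],[0,0,0],[0,0,0],[0,0,0],[0,0,0]]' --dp '[[-0.3,-0.2,-0.2],[-0.6,-0.6,-0.3],[-0.9,-1.1,-0.4],[-1.2,-1.7,-0.5],[-1.2,-2.3,-0.6]]' --hand '[0.3,0.3,0.3,0.3,0.3]'

```text
t: 21.85
position: [0.4756, -0.14, 0.0585]
tool_rot: [0.027, 1.568, 0.086]
ft_force: [1.6, -0.3, -3.9]
opening: 0.0475
```

Request:
drive_tool --rot '[[0.1,0,0],[0.2,0,0],[0.3,0,0],[0.4,0,0],[0.47,0,0]]' --dp '[[0,-0.6,-0.2],[0,-1.3,-0.4],[0,-2,-0.6],[0,-2.7,-0.7],[0,-3.3,-0.8]]' --hand '[0.3,0.3,0.3,0.3,0.3]'

```text
t: 22.27
position: [0.4499, -0.2741, 0.0561]
tool_rot: [1.558, 1.57, 1.573]
ft_force: [1.2, -0.7, -4.5]
opening: 0.0474
```

```bash
cat > st2.py <<'E'
from h import *
from workcell import env
s=env.read_state(); R0=Rt(s["tool_rot"]); print(s["t"],s["position"].round(4),s["ft_force"].round(1),round(s["opening"],4)); print(R0.round(3)); print("units to pad xy",(R0.T@(np.array([.4505,-.3134,s["position"][2]])-s["position"])/.04).round(3))
E
python3 st2.py
```

```text
22.2667 [ 0.4499 -0.2741  0.0561] [ 1.2 -0.7 -4.5] 0.0474
[[-0.    -0.016  1.   ]
 [ 0.001  1.     0.016]
 [-1.     0.001  0.   ]]
units to pad xy [-0.001 -0.982 -0.001]
```

Request:
drive_tool --rot '[[0,0,0],[0,0,0],[0,0,0],[0,0,0]]' --dp '[[0,-0.5,0],[0,-0.98,0],[0,-0.98,0],[0,-0.98,0]]' --hand '[0.3,0.3,0.3,0.3]'

```text
t: 22.6
position: [0.4508, -0.3119, 0.0557]
tool_rot: [1.888, 1.569, 1.903]
ft_force: [0.2, 0.1, -4.8]
opening: 0.0477
```

Request:
drive_tool --rot '[[0,0,0],[0,0,0],[0,0,0],[0,0,0],[0,0,0]]' --dp '[[0.35,0,0],[0.7,0,0],[1.0,0,0],[1.25,0,0],[1.45,0,0]]' --hand '[0.3,0.3,0.3,0.3,0.3]'

```text
t: 23.02
position: [0.4511, -0.3109, -0.003]
tool_rot: [2.062, 1.568, 2.079]
ft_force: [-0.7, 0.0, -2.9]
opening: 0.0472
```

```bash
python3 st2.py; python3 - <<'E'
from h import *
c=snap("scene","sc12"); s=c["pixels"]; cv2.imwrite("pics/c11.png",cv2.resize(s[190:300,150:290,::-1],None,fx=5,fy=5,interpolation=cv2.INTER_CUBIC))
hsv=cv2.cvtColor(s,cv2.COLOR_RGB2HSV); m=(hsv[...,2]<60).astype(np.uint8)*255; m[:205]=0;m[280:]=0;m[:,:195]=0;m[:,:245]=m[:,:245]; m[:,250:]=0
n,l,st,ce=cv2.connectedComponentsWithStats(m)
for i in range(1,n):
    if st[i,4]>40: print(st[i],ce[i])
for x in (-.095,.095):
  for y in(-.026,.026): print(x,y,[proj(c,[.4505+x,-.3134+y,z]).round(1) for z in (.015,.073)])
E
```

```text
23.0167 [ 0.4511 -0.3109 -0.003 ] [-0.7  0.  -2.9] 0.0472
[[-0.001 -0.017  1.   ]
 [ 0.002  1.     0.017]
 [-1.     0.002 -0.001]]
units to pad xy [-0.    -0.063 -0.017]
[195 205  12   6  62] [199.85483871 207.48387097]
[220 205  23   8  79] [230.         207.20253165]
[207 212  23  25 278] [218.72302158 223.31294964]
[195 266   6  14  43] [196.51162791 272.25581395]
[200 268   7  12  43] [202.37209302 273.79069767]
[207 269  15  11 129] [213.65891473 274.6124031 ]
-0.095 -0.026 [array([216.2, 218.2]), array([213.7, 201. ])]
-0.095 0.026 [array([234.8, 218.3]), array([232.8, 201.2])]
0.095 -0.026 [array([204.6, 263.2]), array([201.3, 245.3])]
0.095 0.026 [array([225.5, 263.3]), array([222.9, 245.4])]
```

View pics/c11.png

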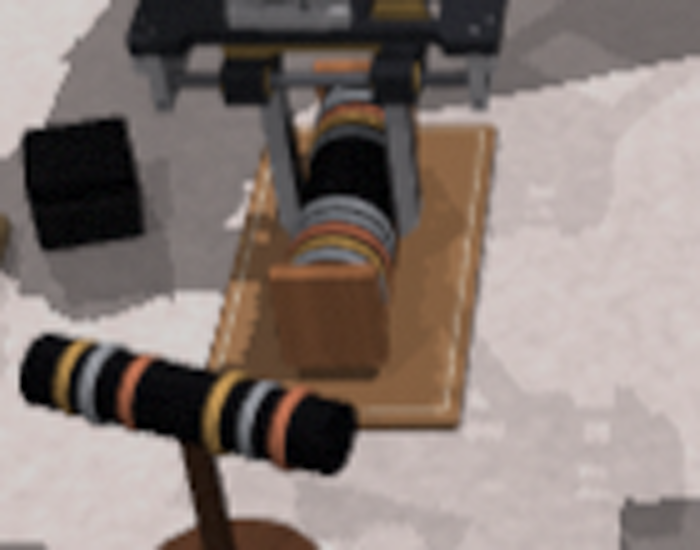

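The rear cheek spans crop (270–385, 268–372), nearly central on the pad. I'll cross-check the pad's centre from this view.

```bash
python3 - <<'E'
from h import *
c=load("sc12"); q=lambda u,v,z:ray(c,150+u/5,190+v/5,z)[:2].round(4)
print("pad FR,RR,FL,Lpt",q(497,126,.008),q(463,424,.008),q(266,128,.008),q(207,365,.008))
print("cheek bot L,R",q(279,371,.012),q(383,375,.012),"top L,R",q(270,268,.073),q(384,268,.073))
print("front cheek top",q(316,64,.073),q(372,62,.073))
E
```

```text
pad FR,RR,FL,Lpt [ 0.3303 -0.2493] [ 0.5795 -0.2417] [ 0.3338 -0.3805] [ 0.537  -0.3747]
cheek bot L,R [ 0.5457 -0.3367] [ 0.5484 -0.2846] top L,R [ 0.539 -0.334] [ 0.5385 -0.279 ]
front cheek top [ 0.3641 -0.3393] [ 0.3618 -0.3093]
```

Within about 2 mm of the pad's centre by both views. Nudge and lower gently.

Request:
drive_tool --rot '[[0,0,0],[0,0,0],[0,0,0],[0,0,0]]' --dp '[[0,-0.05,0.05],[0.05,-0.05,0.05],[0.1,-0.05,0.05],[0.1,-0.05,0.05]]' --hand '[0.3,0.3,0.3,0.3]'

```text
t: 23.4
position: [0.4534, -0.3136, -0.0059]
tool_rot: [1.839, 1.569, 1.856]
ft_force: [0.8, -0.6, -4.6]
opening: 0.0478
```

Request:
drive_tool --rot '[[0,0,0],[0,0,0]]' --dp '[[0.03,0,0],[0.04,0,0]]' --hand '[0.3,0.3]'

```text
t: 23.57
position: [0.4534, -0.3136, -0.0075]
tool_rot: [1.841, 1.569, 1.858]
ft_force: [0.4, -0.4, -4.4]
opening: 0.0478
```

Request:
drive_tool --rot '[[0,0,0],[0,0,0]]' --dp '[[0.03,0,0],[0.04,0,0]]' --hand '[0.3,0.3]'

```text
t: 23.73
position: [0.4533, -0.3135, -0.0093]
tool_rot: [1.927, 1.569, 1.944]
ft_force: [0.0, -0.6, -3.7]
opening: 0.0479
```

Request:
drive_tool --rot '[[0,0,0],[0,0,0]]' --dp '[[0.03,0,0],[0.04,0,0]]' --hand '[0.3,0.3]'

```text
t: 23.9
position: [0.4533, -0.3135, -0.0109]
tool_rot: [1.949, 1.569, 1.965]
ft_force: [-0.5, 0.8, -4.2]
opening: 0.0477
```

Request:
drive_tool --rot '[[0,0,0],[0,0,0]]' --dp '[[0.02,0,0],[0.03,0,0]]' --hand '[0.3,0.3]'

```text
t: 24.07
position: [0.4534, -0.3136, -0.012]
tool_rot: [1.833, 1.569, 1.85]
ft_force: [0.7, 2.3, 0.9]
opening: 0.0473
```

Request:
drive_tool --rot '[[0,0,0],[0,0,0],[0,0,0],[0,0,0],[0,0,0]]' --dp '[[0.02,0,0],[0.02,0,0],[0.02,0,0],[0.02,0,0],[0.02,0,0]]' --hand '[0.3,0.48,0.55,0.65,0.8]'

```text
t: 24.48
position: [0.4535, -0.3137, -0.0126]
tool_rot: [1.698, 1.57, 1.715]
ft_force: [-0.3, 0.7, -0.3]
opening: 0.0619
```

Request:
drive_tool --rot '[[0,0,0],[0,0,0],[0,0,0],[0,0,0],[0,0,0]]' --dp '[[0,0,0],[-0.3,0,0],[-1,0,0],[-2,0,0],[-3,0,0]]' --hand '[0.8,0.8,0.8,0.8,0.8]'

```text
t: 24.9
position: [0.4529, -0.3133, 0.1091]
tool_rot: [2.167, 1.568, 2.184]
ft_force: [1.0, -0.8, -0.1]
opening: 0.0752
```

Request:
drive_tool --rot '[[0,0,0],[0,0,0],[0,0,0],[0,0,0],[0,0,0]]' --dp '[[-0.5,0.5,-0.3],[-0.5,1.3,-0.6],[-0.5,2.1,-0.9],[-0.5,2.9,-1.2],[-0.5,3.7,-1.5]]' --hand '[0.8,0.8,0.8,0.8,0.8]'

```text
t: 25.32
position: [0.3901, -0.1655, 0.1283]
tool_rot: [1.265, 1.57, 1.282]
ft_force: [0.7, 0.0, 0.5]
opening: 0.0749
```

```bash
python3 st2.py; python3 - <<'E'
from h import *
t=snap("top","top13"); c=snap("scene","sc13")
A=cv2.resize(c["pixels"][180:390,130:530,::-1],(800,420))
cv2.imwrite("pics/c12.png",np.clip(np.vstack([A[:,:]]),0,255))
g=t["pixels"].astype(int).mean(-1); h=cv2.cvtColor(t["pixels"],cv2.COLOR_RGB2HSV)
P=cloud(t)
k=(P[...,2]>.05)&(P[...,2]<.09)&(abs(P[...,0]-.45)<.12)&(abs(P[...,1]+.313)<.06); r=cv2.minAreaRect(P[k][:,:2].astype(np.float32)); print("roll top rect",k.sum(),r)
Q=(P-CO)@np.array([CX,CY,[0,0,1]]).T
k=(Q[...,2]>.09)&(Q[...,2]<.125)&(Q[...,0]<-.17)&(Q[...,0]>-.42)&(Q[...,1]>.09)&(Q[...,1]<.25)
d=cv2.fitLine(Q[k][:,:2].astype(np.float32),cv2.DIST_HUBER,0,.01,.01).ravel(); print("door",k.sum(),d,np.degrees(np.arctan2(abs(d[0]),abs(d[1]))))
t0=load("top0"); gg=lambda c:cv2.cvtColor(c["pixels"],cv2.COLOR_RGB2GRAY).astype(np.float32)
for n,(r0,r1,c0,c1) in dict(cushion=(143,183,250,292),tbar=(168,212,398,465),brush=(222,288,468,496),ring=(275,306,448,485),mug=(292,330,142,200),cleaner=(222,258,122,170),bangle=(183,216,148,185),case=(104,135,240,350)).items():
    a,b=gg(t0)[r0:r1,c0:c1],gg(t)[r0:r1,c0:c1]
    print(n,np.round(cv2.phaseCorrelate(a,b,cv2.createHanningWindow((c1-c0,r1-r0),cv2.CV_32F))[0],2))
E
```

```text
25.3167 [ 0.3901 -0.1655  0.1283] [0.7 0.  0.5] 0.0749
[[ 0.    -0.016  1.   ]
 [ 0.001  1.     0.016]
 [-1.     0.001  0.   ]]
units to pad xy [-3.000e-03 -3.721e+00  1.449e+00]
roll top rect 978 ((0.4476109445095062, -0.315541535615921), (0.2036171555519104, 0.050447382032871246), 3.4873738288879395)
door 520 [ 0.9999984   0.00180341 -0.28920057  0.13419224] 89.89667
cushion [ 0.56 -0.07]
tbar [0.08 0.59]
brush [-0.07  0.11]
ring [-0.09  0.13]
mug [ 0.08 -0.01]
cleaner [-0.1  -0.06]
bangle [-0.07  0.02]
case [0.03 0.02]
```

```bash
python3 - <<'E'
from h import *
t=load("top13"); t0=load("top0"); G=lambda c:cv2.GaussianBlur(cv2.cvtColor(c["pixels"],cv2.COLOR_RGB2GRAY),(0,0),.8).astype(np.float32)
a,b=G(t0),G(t)
for n,(r0,r1,c0,c1) in dict(cushion=(143,183,250,292),tbar=(168,212,398,465),case=(104,180,240,350)).items():
    M,_=None,None; W2=np.eye(2,3,dtype=np.float32)
    cc,w=cv2.findTransformECC(a[r0:r1,c0:c1],b[r0:r1,c0:c1],W2,cv2.MOTION_EUCLIDEAN); print(n,round(cc,4),w.round(3).tolist())
P=cloud(t)
k=(P[...,2]>.055)&(P[...,2]<.09)&(abs(P[...,0]-.45)<.12)&(abs(P[...,1]+.313)<.06)
vs=[v for v in range(480) if k[v].sum()>8]; L=[];
for v in vs:
    u=np.nonzero(k[v])[0]; p=(ray(t,u.min(),v,.038)+ray(t,u.max(),v,.038))/2; L.append(p[:2])
L=np.array(L); f=np.polyfit(L[:,0],L[:,1],1); print("roll x",L[:,0].min(),L[:,0].max(),"yaw",np.degrees(f[0]),"y at .451",np.polyval(f,.451))
hsv=cv2.cvtColor(t["pixels"],cv2.COLOR_RGB2HSV); m=cv2.inRange(hsv,(8,90,60),(20,255,255)); m[:, :380]=0;m[:,445:]=0;m[:225]=0;m[325:]=0
r=cv2.minAreaRect(cv2.findNonZero(m)); bx=[ray(t,*q,.008)[:2] for q in cv2.boxPoints(r)]; print("pad",np.round(bx,4).tolist(),ray(t,*r[0],.008))
# dark bar sides per row
g=b
for v in range(236,316,8): print(v,g[v,384:444].astype(int))
E
```

```text
cushion 0.9989 [[1.0, -0.0010000000474974513, 0.02500000037252903], [0.0010000000474974513, 1.0, -0.06599999964237213]]
tbar 1.0 [[1.0, 0.0, -0.004000000189989805], [-0.0, 1.0, 0.017999999225139618]]
case 0.9976 [[1.0, -0.0, 0.008999999612569809], [0.0, 1.0, 0.004999999888241291]]
roll x 0.35849581122888485 0.5507304519915106 yaw 3.0290733264195615 y at .451 -0.3186955631201759
pad [[0.5708, -0.2476], [0.574, -0.3758], [0.3313, -0.3785], [0.3284, -0.2516]] [ 0.45055008 -0.31335705  0.008     ]
236 [128 128 128 128 124 112  95  86  88  92  89  85  83  82  80  78  77  77
  77  77  77  76  76  77  76  76  76  76  76  76  76  76  76  77  78  80
  82  83  83  83  83  83  83  83  82  82  83  86  89  90  90  98 114 125
 128 128 128 128 128 128]
244 [128 128 128 128 124 111  95  86  88  92  90  86  83  82  80  78  76  74
  72  69  64  56  46  39  37  39  43  47  51  53  53  52  50  48  47  45
  43  42  42  46  51  55  56  58  63  65  66  72  83  90  91  98 113 125
 128 128 128 128 128 128]
252 [128 128 128 128 123 111  94  85  87  91  89  85  83  82  80  76  72  70
  69  69  66  60  53  50  
[... 1005 characters left out ...]
7  74  81  87  92  93  92  90  86  82
  78  72  64  57  52  52  53  55  62  70  76  80  84  87  88  96 112 123
 126 126 126 127 127 127]
292 [43 42 41 40 40 42 45 49 53 54 51 46 39 32 28 27 27 27 27 28 28 29 30 30
 30 29 30 31 34 36 38 39 40 41 42 43 42 41 41 40 42 47 51 53 53 53 53 54
 57 59 61 67 76 82 84 85 87 89 92 93]
300 [55 54 53 53 52 51 50 49 48 47 46 45 44 43 42 41 39 38 37 35 34 33 31 30
 30 29 29 30 33 37 41 45 48 50 50 50 50 50 49 47 45 47 51 53 53 52 53 54
 57 60 61 66 75 80 82 83 84 84 84 84]
308 [60 60 60 60 59 59 59 58 58 57 57 56 56 55 54 54 53 52 50 48 44 42 41 42
 43 45 45 45 44 43 44 46 51 55 55 53 50 50 51 52 52 52 52 52 53 52 52 53
 56 59 59 64 74 81 83 83 83 84 84 84]
```

```bash
python3 -c "
from workcell import env
print(env.close_job())"
```

```text
the job is handed in; nothing more can be done
None
```

The roll is on the tan pad, the door stands wide open, and I handed the job in at about 25 s. The close call gave no verdict.

**What I did:**
- I pushed the door until the catch let go and swung it open.
- I lifted the knob end over the rail and drew the roll about 160 mm, which put its middle roughly 38 mm out.
- I rested the roll on the rail and table and let go.
- I took it again round its bare middle, levelled it and set it down softly on the pad (about 1 N at touchdown).

**Last checks:**
- **Door:** 90° open.
- **Roll:** roughly 2–4 mm from the pad's centre.
- **Other things:** the case and all bystanders are unmoved to within about 0.15 px. For the T-bar and cushion, a cruder method first showed about 0.6 px, but a finer alignment showed no shift.
- **Robot:** the gripper was clear of everything at hand-in.

**What went wrong or disagreed:**
- **Finger length:** the real fingertips sit about 32 mm short of the reported TCP. My first push therefore slid over the top of the door at up to about 10 N and did not move it. I allowed for the offset afterwards.
- **Force spike:** while lowering for the second grasp, an open finger most likely pressed on the extended latch plunger. The wrist read 87 N at the end of that move (the limit is 120 N), and I don't know the peak between readings. Nothing was seen to have shifted.
- **Set-down on the table:** lowering the knob end pressed with 24 N vertically and 16 N horizontally for a moment before I eased off and let go.
- **Roll direction:** the depth points put the roll's yaw at about 3° against about 1° for the pad, but the image edges show the two parallel.
- **Last picture:** the viewer refused it because the 12-picture limit was reached, so the final check is by measurement only.

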